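Chuck a pipe piece with the slim scroll ring

TASK

Stand the loose white pipe piece in the bore of the pipe chuck, right down on its seat, and let go of it. Then take hold of the slim knurled ring between the chuck's wide flange and its cover ring, without touching either of those two, and turn it clockwise (seen from above) until you feel the three jaws grip the pipe firmly, but without crushing it; leave the ring there and leave the tee, the wheel and the brush where they lie.

Things in the scene. Friction and masses are not known exactly. Their poses are not given: they have to be found in the camera images.
- chuck: Three-jaw pipe chuck bolted to the table, 74 mm high. Origin: centre of its underside, on the table; z up along its axis. From below: square base plate 110 x 110 x 8 mm with four bolt heads 5 mm high at its corners, round body 60 to 68 mm across, wide flange, slim ring, cover ring. A bore 37 mm wide runs down its middle to the seat.
- flange: The fixed wide flange under the slim ring: 84 mm in diameter, 10 mm thick, its top 52 mm above the table. Origin: on the chuck's axis at the flange's underside. The robot must not touch it.
- cover: The fixed cover ring on top of the slim ring: 56 mm in diameter, 8 mm thick, 40 mm opening, top 74 mm above the table. Origin: on the axis at its underside. The robot must not touch it. Three small jaws 120 degrees apart reach 2.5 mm above its top; at the start their faces are 18.5 to 21.5 mm from the axis.
- ring_mid (a point): Centre of the slim dark knurled ring, on the chuck's axis, 59 mm above the table. The ring is 64 mm in diameter, from 52.4 to 65.6 mm above the table, with no gap to flange and cover, and turns about the axis. It stands 4 mm proud of the cover, so fingers reaching down past the cover can pinch it across its diameter, their tips ending on its side above the flange.
- mouth (a point): Centre of the chuck's mouth: on the axis, at the cover's top, 74 mm above the table. A seated pipe sticks out 34 mm above it. Turning the slim ring clockwise from above closes the jaws. It runs stiffly (0.5 N m while it moves; read at rest between small steps it shows much less) and stays where it is left. The jaws meet the pipe after 0.4 to 1.0 rad, differently each time.
- seat (a point): Centre of the flat bottom of the bore, 8 mm above the table; the pipe's lower end rests on it. Once the jaws (on stiff springs) touch the pipe, the moment about the axis rises steadily, about 1.3 N m per rad. 0.2 to 0.4 N m above the free-running moment is a firm grip, 0.48 above it crushes the pipe. The ring's end stop lies beyond that, 1.3 to 1.8 rad from the start.
- pipe: The loose piece of white plastic pipe, standing upright on the table: 32 mm outside diameter, 100 mm long, 60 to 100 g, lower outer edge chamfered 2 mm. Origin: centre of its lower end; z along the pipe, up.
- pvc_tee: White pipe tee fitting, 68 x 59 x 42 mm, lying on the table; a bystander. Origin: centre of its underside.
- wheel_0: Loose black caster wheel, 68 mm in diameter, 17 mm thick, lying flat; a bystander. Origin: centre of its underside.
- brush: Dusting brush with wooden handle, 204 x 39 x 18 mm, lying flat; a bystander. Origin: centre of its underside.
Mind the look-alikes: they are no part of the job. What is shaped like the chuck but green is not meant.

How it is judged:
By the outcome, as a careful person would: the job done as asked, in the order asked, and still so for the second after the job is handed in, with the robot touching nothing.
It also fails if it takes over 69 s, if anything falls off the work surface, if the arm or the gripper's body presses on something with over 40 N, if the wrist force passes 120 N, or if a joint passes its speed limit or range.

ROBOT

A 7-joint arm with a two-finger parallel gripper is mounted at the origin on a cart in front of the work surface, level with it; the furniture and walls round the work are solid. World frame = base frame: x ahead of the robot, y to its left, z up, the work surface at z = 0. Lengths are in m, angles in rad, forces in N, time in s.
With the tool pointing down it reaches from about 0.425 to 0.925 m from the base axis. Payload 6.8 kg.
Tool frame: the origin (TCP) lies midway between the tips of the shut fingers; the grasp point (between the pads) lies 19 mm behind it; z points along the fingers, x is the direction in which the jaws open and shut, and the axes are right-handed (so a half turn about z gives the same grasp; the last joint's range is limited). The gripper opens to 85 mm and grips with 20 to 120 N. Pads are 22 mm wide; open, the fingers measure 114 mm over their backs; the gripper's body (76 mm by 85 mm) begins 54 mm behind the grasp point. The pads swing forward as they close: fully open they stand 13 mm farther back than shut.
Start: joints at [-1.361, 0.477, 0.022, 1.555, -0.011, 1.109, -0.083], TCP at [0.211, 0.641, 0.196] pointing down, gripper open.
Joint ranges: [-2.96, 2.96], [-0.34, 2.1], [-1.41, 1.46], [0.24, 2.44], [-1.37, 4.51], [0.17, 1.92], [-2.96, 2.96]. Speed limits (rad/s): [2.39, 2.39, 3.14, 3.14, 3.14, 3.14, 3.14].

INTERFACE

Orientations are given as a rotation vector (axis times angle).
In Python, from bench import r gives the robot as it stands. The module is installed in compiled form; this text tells all that it offers.
- The arm moves only by the shell command python3 -m pendant 'ROWS' [OPENING] [FORCE]. ROWS is text: rows parted by semicolons, each of 4 numbers parted by spaces: the shift along the tool's x, y, z in cm, then the turn about the tool's z in degrees. A call has 1 to 8 rows; each row shifts and turns the pose as measured when the row begins, along the tool's axes as they then stand; what a row does not reach is not made up. A row lasts 1/12 s, in which the tool goes at most 41.7 mm and 7.16 degrees, less where a joint would pass 70% of its speed; a pose out of reach is approached as far as the arm can. A call with a gripper value outside its range is refused whole. OPENING is the closure in counts, from 0 (fully open) to 255 (shut), set as the call begins (- or left out, the last holds). The fingers move at their own pace and stop on an object; FORCE is the grip in N (left out, the last holds). Time passes only in rows, so rows that do not move let the fingers close. It gives the time, the measured TCP pose, the force and the opening at its end, in the units of the state.
- r.get_obs(): the state, without advancing time (a new reading comes with each control period).
- r.grab_frame(name): name is "side" or "top"; returns a dict with "color" (480x640x3 uint8, red, green, blue), "fx", "fy", "cx", "cy" (pixels), "R" (3x3) and "t" (3): a world point X has camera coordinates R X + t. Camera axes: x right, y down, z forward; pixel columns grow to the right and rows downward; lengths in m; the calibration is good to about 2 mm. A picture is of the moment at which its call begins. There is no depth.
- r.hand_in(): hands the job in, once; it reports no verdict.
The state is a dict: "clock": time; "joints": joint angles; "qvel": joint speeds; "tau": joint torques, N m; "tcp_pos": TCP position; "orientation": TCP orientation; "contact_force": force on the tool from outside, world axes, zero at the start; "moment": the same for the moment, N m; "grip_width": finger opening in m.
Only numpy, scipy, OpenCV 4.12 (cv2) and the standard library are available. Lean on these libraries where they do the work, as an engineer would, in place of code of your own. Each camera call takes 0.05 s, during which the arm holds its last target.

## Working session

There is one attempt and no reset: what is moved stays moved. The work goes in short steps, Python scripts to look and compute and a shell command to move; the robot and the scene stay as the last step left them, time stands still between calls to the robot, and variables do not carry over. Pictures are saved under pics/ and viewed, and the job is handed in when it is done.

```bash
mkdir -p pics; ls; cat > h.py <<'E'
import numpy as np, cv2
from bench import r
def shot(n,f):
    F=r.grab_frame(n); cv2.imwrite('pics/'+f,F['color'][:,:,::-1]); np.savez('pics/'+f+'.npz',**F); return F
def ray(F,u,v,z):
    R=np.array(F['R']);t=np.array(F['t']);c=-R.T@t
    d=R.T@np.array([(u-F['cx'])/F['fx'],(v-F['cy'])/F['fy'],1]); return c+d*(z-c[2])/d[2]
def proj(F,X):
    p=np.array(F['R'])@np.array(X)+np.array(F['t']); return p[0]/p[2]*F['fx']+F['cx'],p[1]/p[2]*F['fy']+F['cy']
E
python3 - <<'E'
from h import *
for n in('top','side'):
    F=shot(n,n+'0.png'); print(n,F['fx'],F['R'],F['t'],-np.array(F['R']).T@np.array(F['t']))
print(r.get_obs())
E
```

```text
pics
top 621.5313097642102 [[-0.01856193 -0.99973727  0.0134478 ]
 [-0.9857916   0.01605389 -0.16720407]
 [ 0.16694425 -0.01636036 -0.98583059]] [0.14930389 0.50011093 1.70017707] [0.21194172 0.16905144 1.75769934]
side 434.28257038977193 [[ 0.99964102  0.02543293  0.00842589]
 [ 0.02088659 -0.54278504 -0.83961191]
 [-0.01678035  0.83948649 -0.5431214 ]] [-0.49273918  0.14209938  1.03676823] [ 0.50699166 -0.7806917   0.68655111]
{'clock': 0.1, 'joints': array([-1.36111026,  0.47772769,  0.02231987,  1.55631544, -0.01150161,
        1.10931626, -0.08308201]), 'qvel': array([-5.87084122e-04, -1.69924424e-03, -9.07472444e-05, -1.46277401e-03,
        9.69245338e-04, -1.38584762e-03, -2.25718556e-04]), 'tau': array([ 3.82765284e-03, -5.97757101e+01,  1.61367293e+00, -2.81956530e+01,
        1.28193595e-02,  4.97792324e-03, -3.26423492e-05]), 'tcp_pos': array([0.2107314 , 0.64065275, 0.19553136]), 'orientation': array([ 2.54404522e+00,  1.84142998e+00, -1.98164868e-03]), 'contact_force': array([ 0.20788689, -0.1435188 , -0.38761973]), 'moment': array([-0.02219851, -0.01737014, -0.00644388]), 'grip_width': 0.08509367899971317}
```

View pics/top0.png

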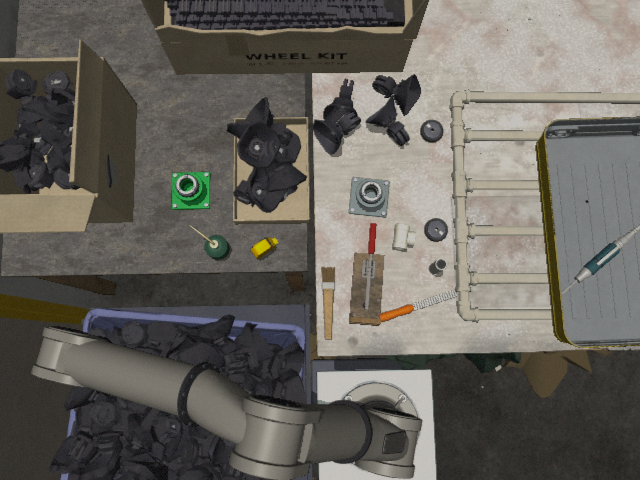

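View pics/side0.png

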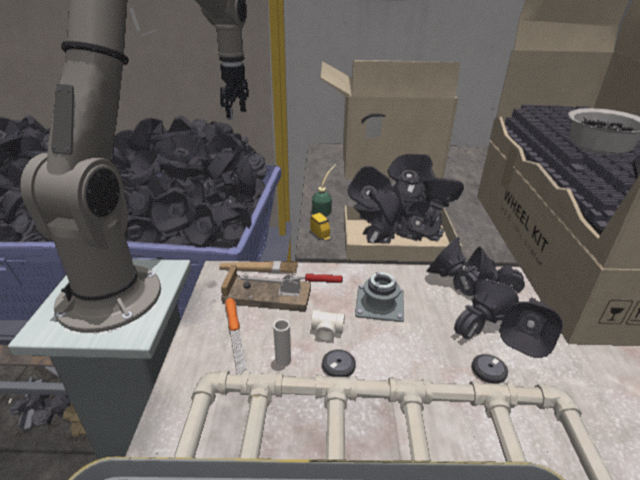

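The top view shows the grey chuck near (371,192), the green look-alike at (190,188) and the pipe near (438,268). In the side view the pipe is at (282,343) and the chuck at (381,292). I'll zoom in next.

```bash
python3 - <<'E'
import cv2,numpy as np
a=cv2.imread('pics/top0.png');b=cv2.imread('pics/side0.png')
A=cv2.resize(a[170:220,340:400],None,fx=6.5,fy=6.5,interpolation=cv2.INTER_CUBIC)
B=cv2.resize(a[245:295,410:470],None,fx=6.5,fy=6.5,interpolation=cv2.INTER_CUBIC)
cv2.imwrite('pics/z1.png',np.hstack([A,B]))
C=cv2.resize(b[262:327,342:420],None,fx=5,fy=5,interpolation=cv2.INTER_CUBIC)
D=cv2.resize(b[312:377,244:322],None,fx=5,fy=5,interpolation=cv2.INTER_CUBIC)
cv2.imwrite('pics/z2.png',np.hstack([C,D]))
E
```

```text
(no output)
```

View pics/z1.png

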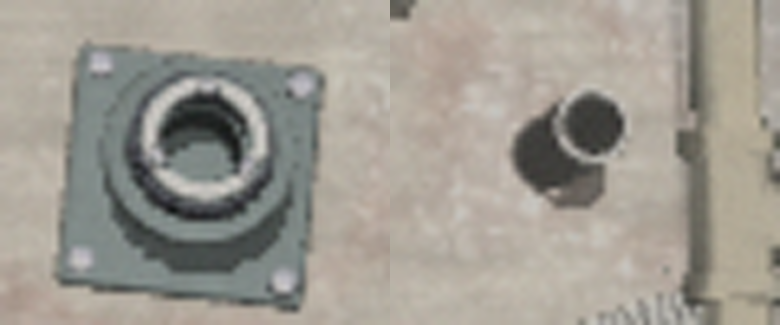

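View pics/z2.png

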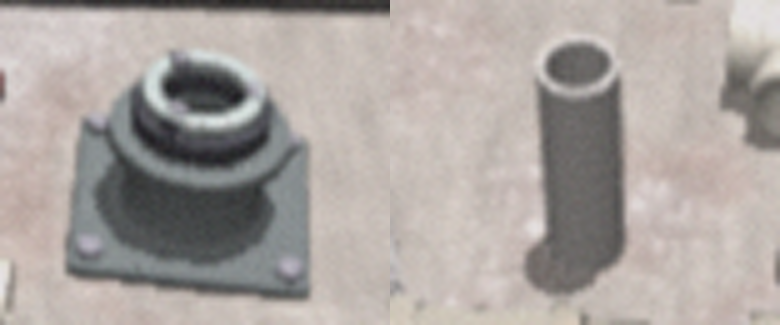

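```bash
cat >> h.py <<'E'
def rim(F,u0,v0,h,lo,ch=None,s=6):
    g=F['color'].astype(float).min(2).astype(np.float32)
    x0,y0=int(u0-h),int(v0-h); c=cv2.resize(g[y0:y0+2*h,x0:x0+2*h],None,fx=s,fy=s,interpolation=cv2.INTER_LINEAR)
    m=(c>lo).astype(np.uint8)
    return m,c,x0,y0
E
python3 - <<'E'
from h import *
fr={n:dict(np.load(f'pics/{n}0.png.npz')) for n in('top','side')}
for n,u,v in(('top',371.5,191.1),('top',440.8,264.5),('side',383,280),('side',281.8,325.4)):
    g=fr[n]['color'].min(2); u=int(u);v=int(v)
    print(n,u,v);print(g[v,u-14:u+15]);print(g[v-14:v+15,u])
E
```

```text
top 371 191
[119 121  85  82 114 177 186  98  67  67  74  73  71  74  73  72  69  44
  29  40 111 118 180 189 105 105 127 128 105]
[167 146 130 117 119 157 178  89  32  61  36  35  38  66  73 124 126 126
 126 127 128 176 186 166 100  59  38 120 129]
top 440 264
[171 169 177 179 135  85  64  59  58 117 118  73  58  58  55  60  57  59
  59  61 170 158 156 158 161 160 162 153 140]
[159 165 169 165 165 163 167 170 174 112  69  59  60  52  55  58  60  60
  95 150  86  70  91  92  99  94  96 154 162]
side 383 280
[ 86 116 191 213 197 138  64  42  44  54  60  56  56  54  55  48  47  47
  39  48  42  67 114 154 176 186 160 172 181]
[184 188 185 182 182 180 204 209 160 106  84  61  45  44  55  73  72  60
 102 187 204 161 102  75  81  68  44  40  45]
side 281 325
[187 185 188 182 185 186 196 184 121  84  88  92  97  92 103 101 104 102
 103  94 121 175 191 182 182 179 181 186 185]
[190 185 179 184 184 179 178 192 206 160 114  95  98 104 103 100  99 109
 145 171 141 107  99 103 106 106 109 106 102]
```

```bash
python3 - <<'E'
from h import *
fr={n:dict(np.load(f'pics/{n}0.png.npz')) for n in('top','side')}
out=[]
for k,(n,u,v,h,lo,inv) in enumerate((('top',371.5,191.1,16,142,0),('top',440.8,264.5,16,88,1),('side',383,280,18,120,1),('side',281.8,325.4,14,128,1),('top',371.5,191.1,16,140,1))):
    m,c,x0,y0=rim(fr[n],u,v,h,lo); s=6
    if inv: m=1-m
    cs,hi=cv2.findContours(m,cv2.RETR_CCOMP if 0 else cv2.RETR_LIST,cv2.CHAIN_APPROX_NONE)
    img=cv2.cvtColor(np.clip(c,0,255).astype(np.uint8),cv2.COLOR_GRAY2BGR)
    for q in cs:
        if len(q)<60: continue
        e=cv2.fitEllipse(q); cu=(e[0][0]+.5)/s-.5+x0; cv_=(e[0][1]+.5)/s-.5+y0
        if abs(cu-u)<5 and abs(cv_-v)<5:
            print(k,n,len(q),round(cu,2),round(cv_,2),np.round(np.array(e[1])/s,1)); cv2.ellipse(img,e,(0,0,255),1)
    out.append(cv2.resize(img,(250,250)))
cv2.imwrite('pics/e1.png',np.hstack(out[:3]));cv2.imwrite('pics/e2.png',np.hstack(out[2:]))
E
```

```text
0 top 586 371.03 190.59 [17.3 17.6]
1 top 143 440.9 263.76 [8.1 8.4]
2 side 237 382.18 279.22 [ 9.5 17.1]
3 side 176 280.99 324.58 [ 7.8 12.2]
4 top 594 371.06 190.59 [17.6 17.9]
4 top 751 370.03 192.32 [33.2 37.8]
```

```bash
python3 -c "
import cv2,numpy as np
cv2.imwrite('pics/e3.png',np.vstack([cv2.imread('pics/e1.png'),cv2.imread('pics/e2.png')]))"
```

```text
(no output)
```

View pics/e3.png

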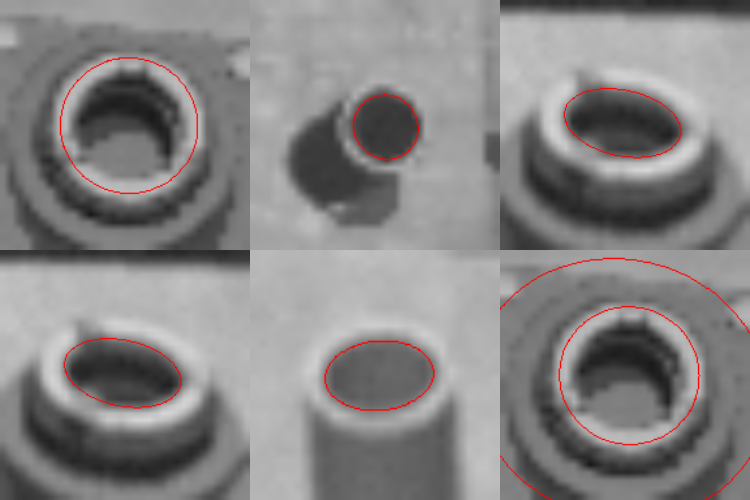

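```bash
python3 - <<'E'
from h import *
fr={n:dict(np.load(f'pics/{n}0.png.npz')) for n in('top','side')}
print(fr['top']['cx'],fr['top']['cy'])
for n,u,v,z in(('top',371.05,190.6,.074),('side',382.3,279.6,.074),('top',440.9,263.76,.1),('side',280.99,324.58,.1)):
    print(n,ray(fr[n],u,v,z).round(4))
# plate bolts top view
for n,pts in(('top',[(101,62),(303,83),(285,278),(81,257)]),):
    P=[ray(fr[n],340+(a+.5)/6.5-.5,170+(b+.5)/6.5-.5,.013) for a,b in pts]; print(np.round(P,4),np.mean(P,0).round(4))
P=[ray(fr['side'],342+(a+.5)/5-.5,262+(b+.5)/5-.5,.013) for a,b in((97,122),(299,143),(291,267),(90,243))]; print(np.mean(P,0).round(4))
# cover outer rim in side via predicted circle overlay
E
```

```text
321.69388748037625 242.6382751927989
top [0.6421 0.0007 0.074 ]
side [ 0.6436 -0.0024  0.074 ]
top [ 0.4297 -0.1789  0.1   ]
side [ 0.431  -0.1798  0.1   ]
[[ 0.6926  0.0397  0.013 ]
 [ 0.6816 -0.0502  0.013 ]
 [ 0.5928 -0.039   0.013 ]
 [ 0.6037  0.051   0.013 ]] [6.427e-01 4.000e-04 1.300e-02]
[ 0.6447 -0.0016  0.013 ]
```

```bash
cat >> h.py <<'E'
from scipy.spatial.transform import Rotation as Ro
def to(X,yaw=None):
    o=r.get_obs(); R=Ro.from_rotvec(o['orientation']).as_matrix(); d=R.T@(np.array(X)-o['tcp_pos'])*100
    y0=np.degrees(np.arctan2(R[1,0],R[0,0])); t=0 if yaw is None else (y0-yaw+90)%180-90
    print('pos',o['tcp_pos'].round(4),'yaw',y0.round(2),'tilt z',R[:,2].round(4),'shift cm',d.round(2),'turn',np.round(t,1),'q',o['joints'].round(2),'w',o['grip_width'].round(4),'t',o['clock'],'F',o['contact_force'].round(2),'M',o['moment'].round(3),'tau7',o['tau'][6].round(3))
E
python3 -c "
from h import *
to([.45,.315,.30])
F=dict(np.load('pics/top0.png.npz'))
print([ray(F,u,v,.1).round(3) for u,v in((235,120),(308,220),(463,268))])"
```

```text
Traceback (most recent call last):
  File "h.py", line 19, in to
    print('pos',o['tcp_pos'].round(4),'yaw',y0.round(2),'tilt z',R[:,2].round(4),'shift cm',d.round(2),'turn',np.round(t,1),'q',o['joints'].round(2),'w',o['grip_width'].round(4),'t',o['clock'],'F',o['contact_force'].round(2),'M',o['moment'].round(3),'tau7',o['tau'][6].round(3))
                                                                                                                                                         ^^^^^^^^^^^^^^^^^^^^^
AttributeError: 'float' object has no attribute 'round'
```

```bash
sed -i "s/o\['grip_width'\].round(4)/np.round(o['grip_width'],4)/" h.py
python3 -c "
from h import *
to([.45,.315,.30])
F=dict(np.load('pics/top0.png.npz'))
print([ray(F,u,v,.1).round(3) for u,v in((235,120),(308,220),(463,268))])"
```

```text
pos [0.2107 0.6407 0.1955] yaw 71.8 tilt z [-4.0e-04 -1.6e-03 -1.0e+00] shift cm [-23.48  32.9  -10.4 ] turn 0 q [-1.36  0.48  0.02  1.56 -0.01  1.11 -0.08] w 0.0851 t 0.1 F [ 0.21 -0.14 -0.39] M [-0.022 -0.017 -0.006] tau7 -0.0
[array([0.844, 0.377, 0.1  ]), array([0.556, 0.178, 0.1  ]), array([ 0.417, -0.238,  0.1  ])]
```

```bash
python3 -m pendant '0 0 -3.5 0;0 0 -3.5 0;-1.5 2.5 -2 0;-2.2 3.3 0 0;-2.2 3.3 0 0;-2.2 3.3 0 0;-2.2 3.3 0 0;-2.2 3.3 0 0' 0 30; python3 -c "
from h import *
to([.45,.315,.28])"
```

```text
clock: 0.77
tcp_pos: [0.3465, 0.4634, 0.2842]
orientation: [2.524, 1.868, -0.016]
contact_force: [1.2, 0.8, -1.3]
grip_width: 0.0854
pos [0.3465 0.4634 0.2842] yaw 73.01 tilt z [-0.0074 -0.0076 -0.9999] shift cm [-11.16  14.24   0.46] turn 0 q [-1.11  0.25  0.09  1.68 -0.03  1.22  0.26] w 0.0854 t 0.7667 F [ 1.2   0.76 -1.27] M [ 0.032 -0.011 -0.043] tau7 -1.156
```

```bash
python3 -m pendant '-2.4 3.1 0 0;-2.4 3.1 0 0;-2.4 3.1 0 0;-2.4 3.1 0 0;-1.6 2 0 7;0 0 0 7;0 0 0 7;0 0 0 7' ; python3 -c "
from h import *
to([.50,.0,.27],-22)"
```

```text
clock: 1.43
tcp_pos: [0.4618, 0.2909, 0.283]
orientation: [2.904, 1.174, -0.019]
contact_force: [0.4, 0.3, -0.6]
grip_width: 0.0853
pos [0.4618 0.2909 0.283 ] yaw 44.03 tilt z [-0.0078 -0.0133 -0.9999] shift cm [-17.45  23.56   1.66] turn 66.0 q [-0.91  0.2   0.27  1.76 -0.05  1.21  0.14] w 0.0853 t 1.4333 F [ 0.39  0.25 -0.65] M [-0.003  0.014 -0.015] tau7 1.974
```

```bash
python3 -m pendant '-1.8 2.4 0.2 0;-1.8 2.4 .2 0;-1.8 2.4 .2 0;-1.8 2.4 .2 0;-1.8 2.4 0 0;-1.8 2.4 0 0;-1.8 2.4 0 0;-1.8 2.4 0 0' ; python3 -c "
from h import *
to([.43,-.179,.17],-22)"
```

```text
clock: 2.1
tcp_pos: [0.4878, 0.0495, 0.2741]
orientation: [2.903, 1.181, -0.028]
contact_force: [0.6, -1.0, -0.3]
grip_width: 0.0854
pos [0.4878 0.0495 0.2741] yaw 44.28 tilt z [-0.0135 -0.0135 -0.9998] shift cm [-19.89  12.32  10.79] turn 66.3 q [-0.64  0.1   0.44  1.9  -0.03  1.17  0.59] w 0.0854 t 2.1 F [ 0.59 -1.01 -0.3 ] M [ 0.015 -0.059 -0.009] tau7 -1.085
```

```bash
python3 -m pendant '0 0 0 6;0 0 0 7;0 0 0 7;0 0 0 7;0 0 0 7;0 0 0 7;0 0 0 7;0 0 0 7' ; python3 -c "
from h import *
to([.43,-.179,.17],-22)"
```

```text
clock: 2.77
tcp_pos: [0.4854, 0.0374, 0.2722]
orientation: [3.106, -0.332, -0.025]
contact_force: [-0.2, -0.5, 0.0]
grip_width: 0.0855
pos [0.4854 0.0374 0.2722] yaw -12.21 tilt z [-0.018  -0.0161 -0.9997] shift cm [-0.7  22.12 10.67] turn 9.8 q [-0.69  0.1   0.52  1.91 -0.04  1.17 -0.37] w 0.0855 t 2.7667 F [-0.16 -0.47  0.03] M [ 0.001 -0.052  0.008] tau7 1.97
```

```bash
python3 -m pendant '0 0 0 0;0 0 0 0;0 0 0 0;0 0 0 0' ; python3 -c "
from h import *
to([.43,-.179,.17],-22)"
```

```text
clock: 3.1
tcp_pos: [0.4845, 0.0373, 0.2714]
orientation: [3.106, -0.325, -0.028]
contact_force: [0.7, -0.8, -0.3]
grip_width: 0.0854
pos [0.4845 0.0373 0.2714] yaw -11.94 tilt z [-0.0198 -0.0166 -0.9997] shift cm [-0.69 22.08 10.6 ] turn 10.1 q [-0.69  0.1   0.52  1.91 -0.04  1.17 -0.36] w 0.0854 t 3.1 F [ 0.72 -0.77 -0.28] M [ 0.023 -0.003  0.015] tau7 -0.052
```

```bash
python3 -m pendant '0 3.7 0.5 2;0 3.7 1 2;0 3.7 1 2;0 3.7 1 2;0 3.7 1 2;0 2.7 1 0;0 1 2 0' ; python3 -c "
from h import *
to([.4303,-.1793,.12],-22)
shot('side','s1.png');shot('top','t1.png')"
```

```text
clock: 3.68
tcp_pos: [0.423, -0.1803, 0.2022]
orientation: [3.073, -0.565, -0.008]
contact_force: [0.2, 0.2, 0.9]
grip_width: 0.0851
pos [ 0.423  -0.1803  0.2022] yaw -20.83 tilt z [-0.008  -0.016  -0.9998] shift cm [ 0.66 -0.51  8.21] turn 1.2 q [-0.4   0.12  0.72  2.08 -0.07  0.98 -0.01] w 0.0851 t 3.6833 F [0.2  0.16 0.87] M [ 0.013  0.004 -0.002] tau7 -0.636
```

View pics/s1.png

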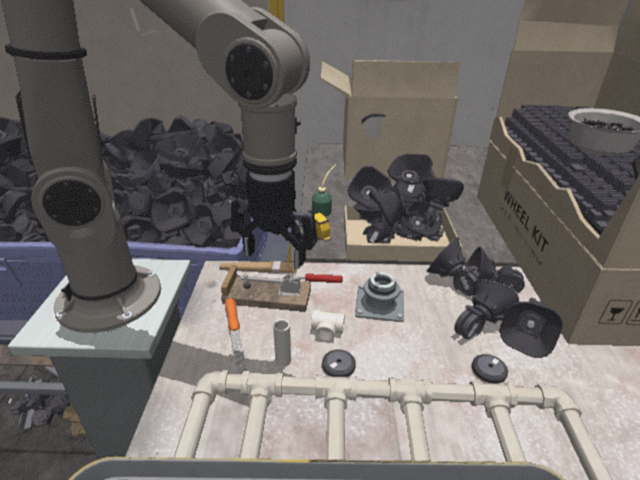

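View pics/t1.png

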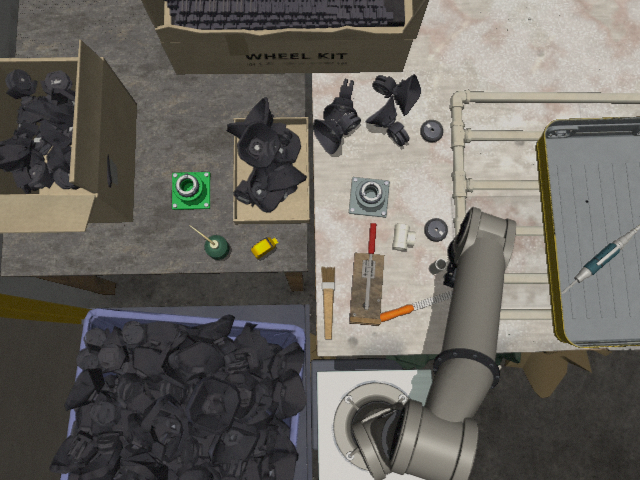

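The gripper is above the pipe with its fingers straddling it (side view: tips near (247,258) and (297,258), pipe at (282,343)). Next I correct sideways and descend.

```bash
python3 -m pendant '0.7 -0.5 2 1;0 0 3 0;0 0 1 0;0 0 0.5 0' ; python3 -c "
from h import *
to([.4303,-.1793,.074],-22)
shot('side','s2.png')"
```

```text
clock: 4.12
tcp_pos: [0.4326, -0.1744, 0.1351]
orientation: [3.071, -0.582, -0.012]
contact_force: [-0.8, 0.1, 0.7]
grip_width: 0.0855
pos [ 0.4326 -0.1744  0.1351] yaw -21.47 tilt z [-0.0102 -0.0138 -0.9999] shift cm [-0.01  0.44  6.12] turn 0.5 q [-0.35  0.25  0.69  2.13 -0.19  0.83  0.08] w 0.0855 t 4.1167 F [-0.76  0.06  0.7 ] M [ 0.001 -0.022  0.018] tau7 0.019
```

View pics/s2.png

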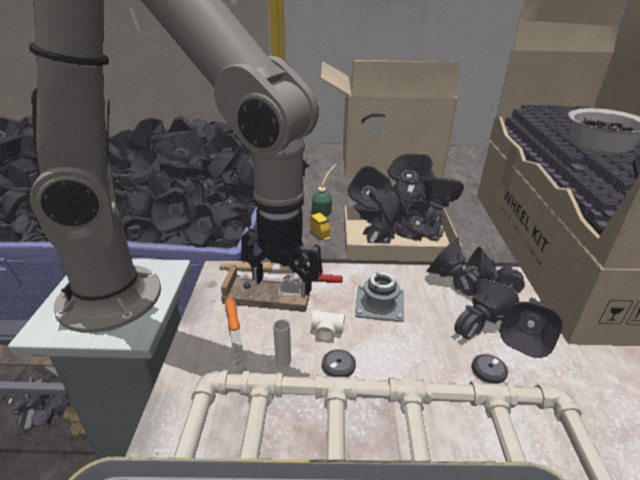

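```bash
python3 -m pendant '0 0.5 2.5 0;0 0 2 0;0 0 1 0' ; python3 -c "
from h import *
to([.4303,-.1793,.074],-22)
shot('side','s3.png')"
```

```text
clock: 4.42
tcp_pos: [0.4352, -0.1781, 0.0827]
orientation: [3.076, -0.573, -0.001]
contact_force: [0.4, 0.0, -0.2]
grip_width: 0.0855
pos [ 0.4352 -0.1781  0.0827] yaw -21.09 tilt z [-0.0027 -0.0129 -0.9999] shift cm [-0.41  0.28  0.87] turn 0.9 q [-0.28  0.35  0.63  2.17 -0.3   0.71  0.18] w 0.0855 t 4.4167 F [ 0.36  0.04 -0.22] M [ 0.039 -0.029 -0.025] tau7 -0.036
```

View pics/s3.png

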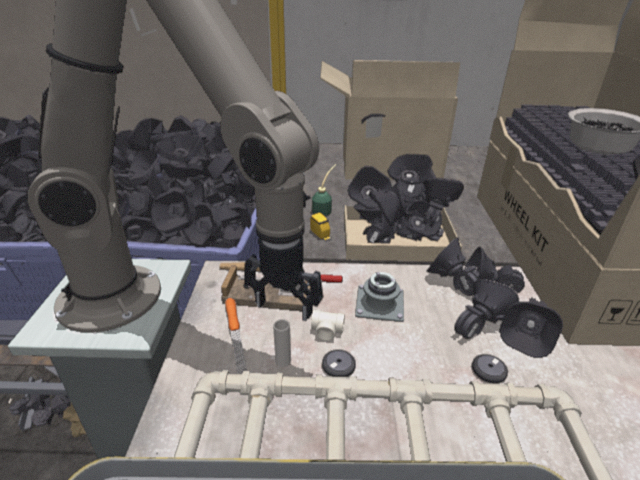

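```bash
python3 -c "
from h import *
F=dict(np.load('pics/s3.png.npz'))
for z in (.083,.096,.11): print([np.round(proj(F,np.array([.4352,-.1781,z])+s*np.array([.93,-.36,0])),1) for s in(-.0425,0,.0425)])
cv2.imwrite('pics/z3.png',cv2.resize(F['color'][240:380,220:350,::-1],None,fx=4,fy=4,interpolation=cv2.INTER_CUBIC))"
```

```text
[array([264. , 324.3]), array([283.6, 330.5]), array([303.7, 336.8])]
[array([263.7, 319.4]), array([283.3, 325.5]), array([303.7, 331.9])]
[array([263.2, 314. ]), array([283.1, 320.1]), array([303.6, 326.4])]
```

View pics/z3.png

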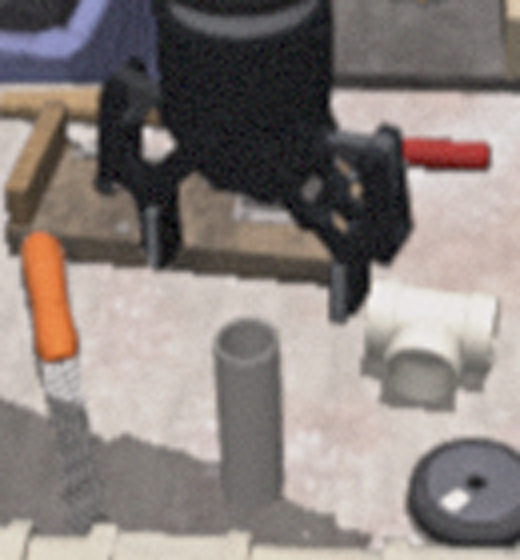

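```bash
python3 -c "
from h import *
F=dict(np.load('pics/s1.png.npz'));G=dict(np.load('pics/side0.png.npz'));T=dict(np.load('pics/t1.png.npz'))
print('s1',[np.round(proj(F,[.423,-.1803,z]),1) for z in(.2022,.2152,.24)])
print('s0',[np.round(proj(G,[.2107,.6407,z]),1) for z in(.1955,.2085,.24)])
a=cv2.resize(F['color'][200:300,220:340,::-1],(360,300),interpolation=cv2.INTER_CUBIC)
b=cv2.resize(G['color'][30:130,180:300,::-1],(360,300),interpolation=cv2.INTER_CUBIC)
cv2.imwrite('pics/z4.png',np.hstack([a,b]))"
```

```text
s1 [array([274.4, 282.4]), array([274.1, 276.6]), array([273.5, 265.2])]
s0 [array([237.2, 129.5]), array([236.9, 125.7]), array([236. , 116.4])]
```

View pics/z4.png

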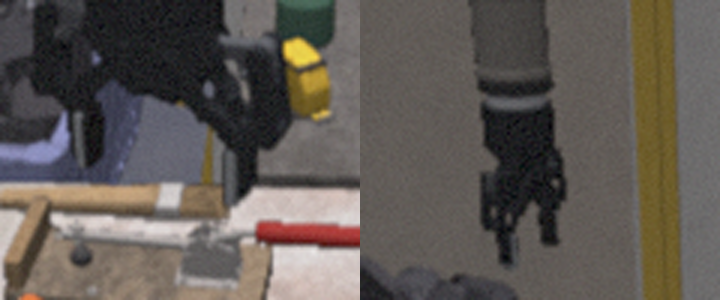

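The fingertips appear 12–14 px higher than the reported TCP predicts, both here and in the start frame. I'll raise the gripper, close it in the air and compare the shut tips with the TCP.

```bash
python3 -m pendant '0 0 -3 0;0 0 -3 0;0 0 0 0;0 0 0 0;0 0 0 0;0 0 0 0;0 0 0 0' 255 30 ; python3 -c "
from h import *
to([.4303,-.1793,.074],-22)
F=shot('side','s4.png')
p=r.get_obs()['tcp_pos']
print(proj(F,p))
cv2.imwrite('pics/z5.png',cv2.resize(F['color'][200:340,220:350,::-1],None,fx=4,fy=4,interpolation=cv2.INTER_CUBIC))"
```

```text
clock: 5.05
tcp_pos: [0.4365, -0.176, 0.1477]
orientation: [3.077, -0.567, -0.002]
contact_force: [-0.3, -0.1, 0.2]
grip_width: 0.0005
pos [ 0.4365 -0.176   0.1477] yaw -20.9 tilt z [-0.0038 -0.0124 -0.9999] shift cm [-0.46  0.43  7.38] turn 1.1 q [-0.36  0.23  0.7   2.12 -0.18  0.85  0.08] w 0.0005 t 5.05 F [-0.28 -0.09  0.18] M [-0.014 -0.023  0.008] tau7 -0.009
(np.float64(283.1453875518918), np.float64(304.3387801222719))
```

View pics/z5.png

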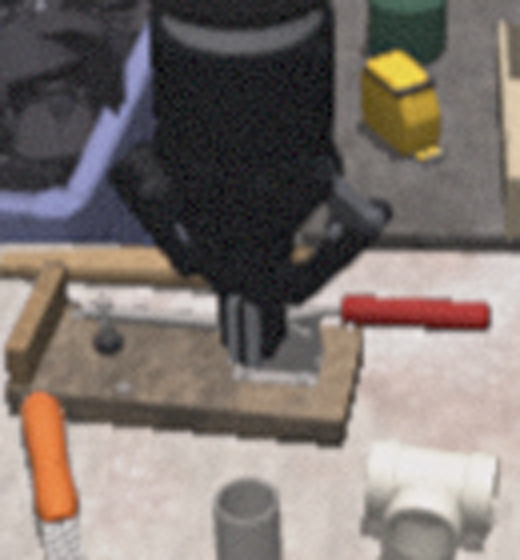

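```bash
python3 -c "
from h import *
for n in('top','side'):
  F=dict(np.load('pics/%s0.png.npz'%n)); print(n,[np.round(proj(F,[0,0,z]),1) for z in (0,.03,.1)])
F=dict(np.load('pics/t1.png.npz'));print([np.round(proj(F,[.423,-.1803,z]),1) for z in (.2,.3,.4)])
a=cv2.imread('pics/t1.png')[350:480,310:440];b=cv2.imread('pics/side0.png')[230:360,30:200]
cv2.imwrite('pics/z6.png',np.hstack([cv2.resize(a,None,fx=2.6,fy=2.6),cv2.resize(b,None,fx=2.6,fy=2.6)]))"
```

```text
top [array([376.3, 425.5]), array([377.4, 426.8]), array([380.2, 430.2])]
side [array([109.2, 297.3]), array([106. , 287.5]), array([ 98.1, 263.5])]
[array([449.6, 261.1]), array([458.7, 255.3]), array([469.1, 248.7])]
```

View pics/z6.png

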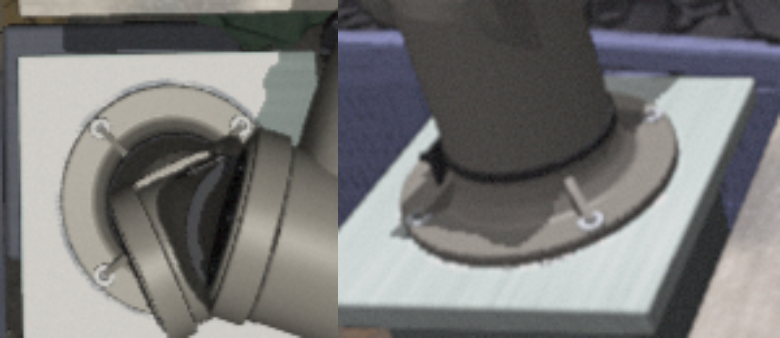

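```bash
python3 -c "
from h import *
F=dict(np.load('pics/s4.png.npz'))
for dy in(0,-.011,-.04):
  print(dy,[(z,np.round(proj(F,[.4365,-.176+dy,.1477+z]),1)) for z in (0,.019,.03,.04,.073,.1,.11,.12)])"
```

```text
0 [(0, array([283.2, 304.3])), (0.019, array([282.9, 296.4])), (0.03, array([282.7, 291.7])), (0.04, array([282.5, 287.4])), (0.073, array([281.9, 272.8])), (0.1, array([281.4, 260.3])), (0.11, array([281.2, 255.6])), (0.12, array([281. , 250.8]))]
-0.011 [(0, array([282.7, 308.3])), (0.019, array([282.4, 300.4])), (0.03, array([282.2, 295.7])), (0.04, array([282. , 291.4])), (0.073, array([281.3, 276.7])), (0.1, array([280.8, 264.1])), (0.11, array([280.6, 259.3])), (0.12, array([280.4, 254.5]))]
-0.04 [(0, array([281.3, 319.5])), (0.019, array([280.9, 311.4])), (0.03, array([280.7, 306.7])), (0.04, array([280.5, 302.3])), (0.073, array([279.8, 287.4])), (0.1, array([279.2, 274.6])), (0.11, array([278.9, 269.7])), (0.12, array([278.7, 264.8]))]
```

View pics/s4.png

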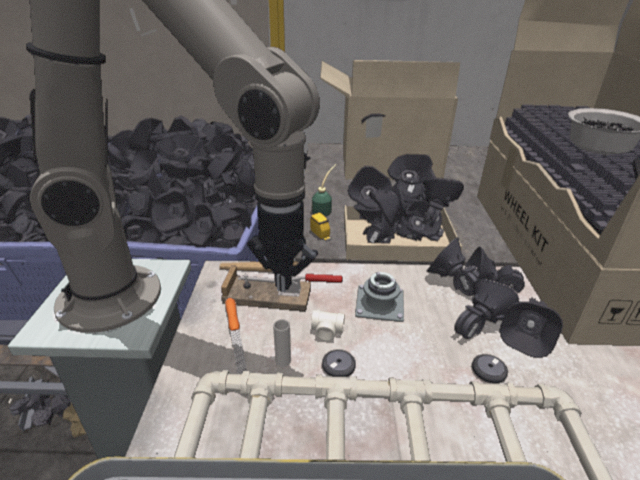

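```bash
python3 -c "
from h import *
F=dict(np.load('pics/side0.png.npz'))
P=np.array([.2107,.6407,.2085])
for d in ((0,0,0),(0,.03,0),(0,.05,0),(0,0,.03),(0,0,.04)): print(d,np.round(proj(F,P+d),1))
ux=np.array([.312,.95,0]);uy=np.array([.95,-.312,0])
for a in(-1,1):
  for b in(-1,1): print(a,b,np.round(proj(F,P+a*.0425*ux+b*.011*uy),1),np.round(proj(F,P+a*.0425*ux+b*.011*uy+[0,0,.035]),1))
a=cv2.resize(F['color'][70:130,200:270,::-1],None,fx=9,fy=9,interpolation=cv2.INTER_CUBIC);cv2.imwrite('pics/z7.png',a)
"
```

```text
(0, 0, 0) [236.9 125.7]
(0, 0.03, 0) [238.5 122.8]
(0, 0.05, 0) [239.5 121. ]
(0, 0, 0.03) [236.1 116.8]
(0, 0, 0.04) [235.8 113.8]
-1 -1 [227.7 129.2] [226.6 118.7]
-1 1 [233.7 130. ] [232.6 119.5]
1 -1 [240.  121.5] [239.1 111.4]
1 1 [245.7 122.3] [244.9 112.1]
```

View pics/z7.png

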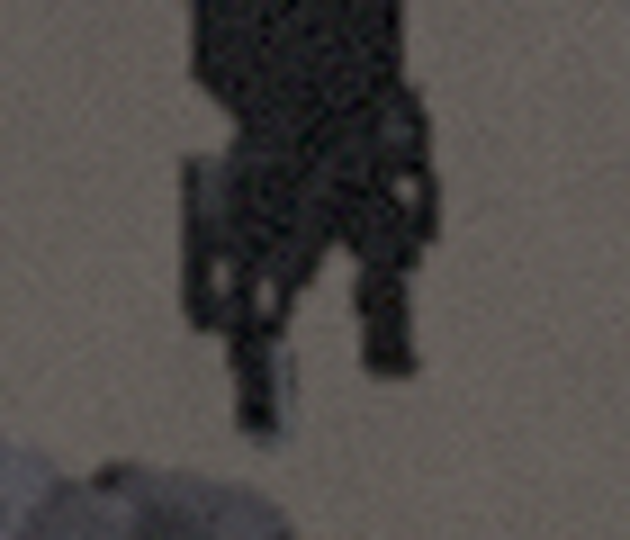

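Both views give one consistent answer: the fingers sit about 35 mm above the reported TCP, with no error in x or y. In the start frame the tips at (229,118.5) and (243,111.5) match +35 mm exactly. I'll correct height with this, and check it when the fingers are on the pipe.

```bash
python3 -m pendant '-0.4 0.4 0 0;0 0 0 0;0 0 0 0;-0.2 0 2 0;-0.2 0.1 2.5 0;-0.2 0.1 2 0' 0 30 ; python3 -c "
from h import *
to([.4303,-.1793,.04],-22)
F=shot('side','s5.png')
cv2.imwrite('pics/z8.png',cv2.resize(F['color'][240:380,220:350,::-1],None,fx=4,fy=4,interpolation=cv2.INTER_CUBIC))"
```

```text
clock: 5.6
tcp_pos: [0.4264, -0.18, 0.0827]
orientation: [3.077, -0.568, 0.006]
contact_force: [0.4, -0.0, -0.2]
grip_width: 0.0722
pos [ 0.4264 -0.18    0.0827] yaw -20.91 tilt z [ 0.0017 -0.0133 -0.9999] shift cm [ 0.31 -0.26  4.27] turn 1.1 q [-0.28  0.34  0.65  2.19 -0.3   0.69  0.2 ] w 0.0722 t 5.6 F [ 0.39 -0.01 -0.24] M [ 0.045  0.011 -0.046] tau7 -0.543
```

View pics/z8.png

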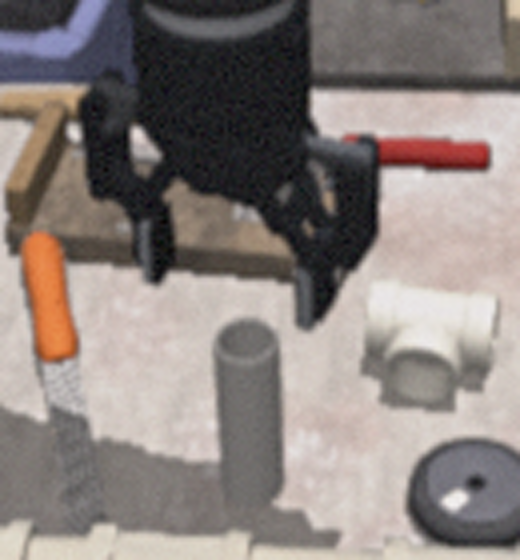

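```bash
python3 -m pendant '0.3 -0.2 2 0;0.1 0 2 0;0 0 1 0;0 0 0 0' ; python3 -c "
from h import *
to([.4303,-.1793,.04],-22)
F=shot('side','s6.png')
cv2.imwrite('pics/z9.png',cv2.resize(F['color'][240:380,220:350,::-1],None,fx=4,fy=4,interpolation=cv2.INTER_CUBIC))"
```

```text
clock: 5.98
tcp_pos: [0.4269, -0.1797, 0.0275]
orientation: [3.076, -0.569, -0.008]
contact_force: [-0.3, -0.4, 0.5]
grip_width: 0.0857
pos [ 0.4269 -0.1797  0.0275] yaw -20.97 tilt z [-0.0076 -0.0123 -0.9999] shift cm [ 0.3  -0.14 -1.25] turn 1.0 q [-0.2   0.45  0.56  2.21 -0.4   0.58  0.29] w 0.0857 t 5.9833 F [-0.3  -0.41  0.47] M [ 0.035 -0.047 -0.008] tau7 0.257
```

View pics/z9.png

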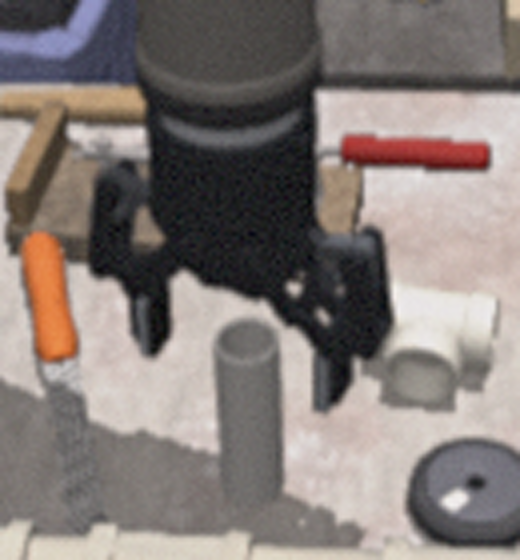

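```bash
python3 -m pendant '0.3 -0.1 -1.3 0;0 0 0 0;0 0 0 0;0 0 0 0;0 0 0 0;0 0 0 0' 255 40; python3 -c "
from h import *
to([.4303,-.1793,.04],-22)
F=shot('side','s7.png')
cv2.imwrite('pics/z10.png',cv2.resize(F['color'][240:380,220:350,::-1],None,fx=4,fy=4,interpolation=cv2.INTER_CUBIC))"
```

```text
clock: 6.53
tcp_pos: [0.4322, -0.1805, 0.045]
orientation: [3.076, -0.571, 0.0]
contact_force: [-0.3, 0.7, -0.2]
grip_width: 0.0302
pos [ 0.4322 -0.1805  0.045 ] yaw -21.01 tilt z [-0.0022 -0.0125 -0.9999] shift cm [-0.22 -0.05  0.5 ] turn 1.0 q [-0.23  0.42  0.59  2.2  -0.37  0.62  0.26] w 0.0302 t 6.5333 F [-0.32  0.67 -0.21] M [-0.017  0.042  0.043] tau7 -0.003
```

View pics/z10.png

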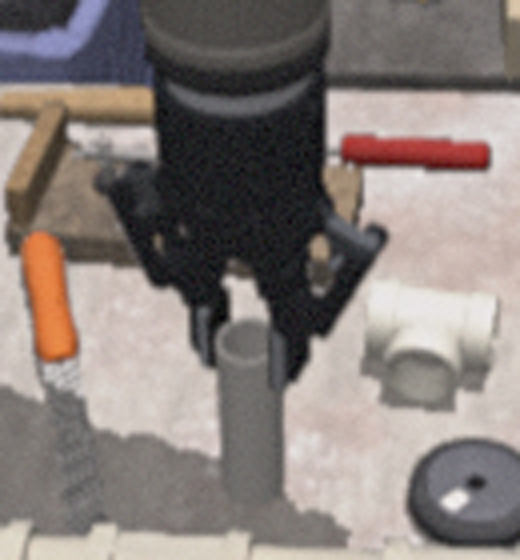

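```bash
python3 -m pendant '0 0 -2 0;0 0 -3 0;0 0 -3.5 0;0 0 -2 0;0 0 -0.5 0' ; python3 -c "
from h import *
to([.643,-.001,.16],-21)
F=shot('side','s8.png')
cv2.imwrite('pics/z11.png',cv2.resize(F['color'][200:340,220:350,::-1],None,fx=4,fy=4,interpolation=cv2.INTER_CUBIC))"
```

```text
clock: 7.0
tcp_pos: [0.4284, -0.1786, 0.1557]
orientation: [3.074, -0.572, -0.016]
contact_force: [0.6, -0.6, -0.9]
grip_width: 0.0304
pos [ 0.4284 -0.1786  0.1557] yaw -21.09 tilt z [-0.0128 -0.0123 -0.9998] shift cm [ 13.62 -24.28  -0.92] turn -0.1 q [-0.39  0.21  0.73  2.12 -0.17  0.88  0.07] w 0.0304 t 7.0 F [ 0.62 -0.62 -0.89] M [ 0.027 -0.007  0.017] tau7 -0.197
```

View pics/z11.png

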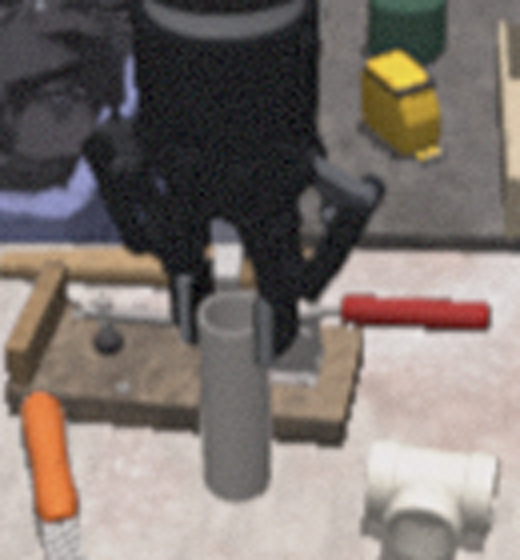

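Pipe held and lifted. Now across to the chuck.

```bash
python3 -m pendant '1 -1.8 0 0;1.7 -3.1 -0.2 0;1.7 -3.1 -0.2 0;1.7 -3.1 -0.1 0;1.7 -3.1 -.1 0;1.7 -3.1 0 0;1.4 -2.4 0 0;.5 -1 0 0' ; python3 -c "
from h import *
to([.643,-.001,.16],-21)"
```

```text
clock: 7.72
tcp_pos: [0.6108, -0.0175, 0.1432]
orientation: [3.076, -0.582, -0.038]
contact_force: [-0.1, 1.0, -0.5]
grip_width: 0.0306
pos [ 0.6108 -0.0175  0.1432] yaw -21.44 tilt z [-0.0261 -0.0059 -0.9996] shift cm [ 2.35 -2.69 -1.77] turn -0.4 q [-0.52  0.5   0.61  1.78 -0.33  1.   -0.15] w 0.0306 t 7.7167 F [-0.08  1.04 -0.53] M [ 0.052 -0.051  0.054] tau7 -0.019
```

```bash
python3 -m pendant '1.3 -1.5 -.5 0;1.0 -1.1 0 0;0.2 -.3 0 0' ; python3 -c "
from h import *
to([.643,-.001,.15],-21)
F=shot('side','s9.png')
cv2.imwrite('pics/z12.png',cv2.resize(F['color'][190:330,310:440,::-1],None,fx=4,fy=4,interpolation=cv2.INTER_CUBIC))
shot('top','t9.png')"
```

```text
clock: 7.97
tcp_pos: [0.6441, 0.0052, 0.1391]
orientation: [3.076, -0.574, -0.054]
contact_force: [-0.7, 0.7, -1.0]
grip_width: 0.0305
pos [0.6441 0.0052 0.1391] yaw -21.18 tilt z [-0.0362 -0.0058 -0.9993] shift cm [ 0.08  0.64 -1.08] turn -0.2 q [-0.52  0.56  0.6   1.69 -0.35  1.04 -0.18] w 0.0305 t 7.9667 F [-0.68  0.65 -0.98] M [ 0.021 -0.013 -0.004] tau7 -0.039
```

View pics/z12.png

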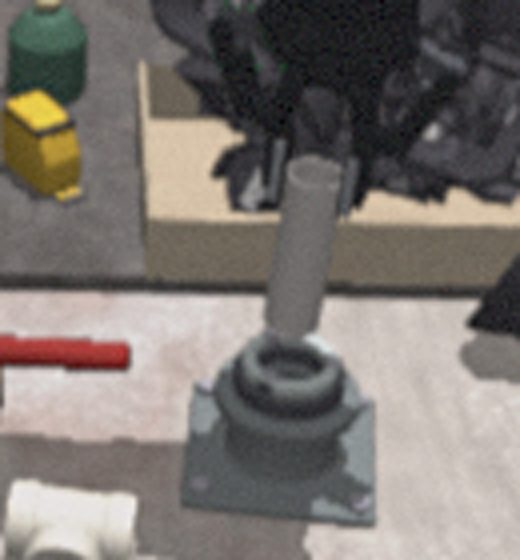

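View pics/t9.png

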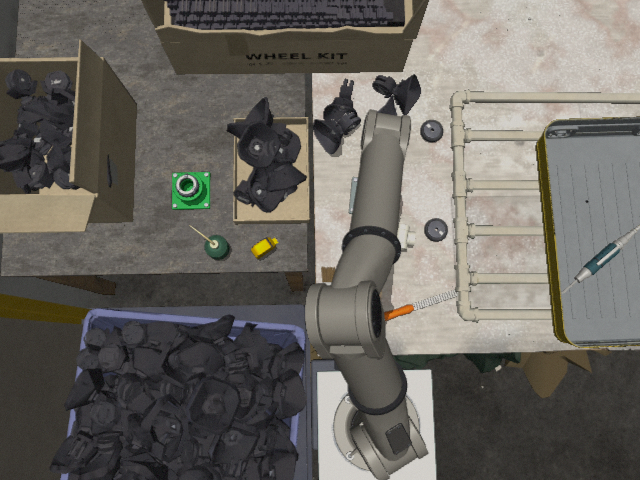

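```bash
cat >> h.py <<'E'
def ax(F,o,ds):
    R=Ro.from_rotvec(o['orientation']).as_matrix(); return [np.round(proj(F,o['tcp_pos']+R[:,2]*d),1) for d in ds]
E
python3 -c "
from h import *
F=dict(np.load('pics/s9.png.npz'));o=r.get_obs();print(o['tcp_pos'].round(4))
print('tool axis bottom/top',ax(F,o,[.045,-.055]))
print('vertical',[np.round(proj(F,[.643,-.001,z]),1) for z in(.094,.194)])
print('pipe obs', 310+293/4,190+325/4,310+314/4,190+170/4)
print('mouth',proj(F,[.643,-.001,.074]))
"

```

```text
[0.6427 0.004  0.1395]
tool axis bottom/top [array([381.7, 270.7]), array([387.7, 233.1])]
vertical [array([382.8, 272.2]), array([387.2, 234.6])]
pipe obs 383.25 271.25 388.5 232.5
mouth (np.float64(381.9705312092787), np.float64(279.2060774022384))
```

```bash
python3 -c "
from h import *
to([.6445,-.0005,.125],-21)"
python3 -m pendant '0.35 0.4 0.2 0;0 0 0.8 0;0 0 0 0' ; python3 -c "
from h import *
to([.6445,-.0005,.1],-21)
F=shot('side','s10.png')
cv2.imwrite('pics/z13.png',cv2.resize(F['color'][230:330,320:440,::-1],None,fx=6,fy=6,interpolation=cv2.INTER_CUBIC))"
```

```text
pos [0.6427 0.004  0.1395] yaw -21.24 tilt z [-0.0371 -0.0062 -0.9993] shift cm [0.38 0.32 1.44] turn -0.2 q [-0.52  0.56  0.6   1.69 -0.35  1.04 -0.18] w 0.0301 t 8.0667 F [-0.98 -0.69 -1.73] M [-0.034 -0.034  0.003] tau7 -0.035
clock: 8.32
tcp_pos: [0.6409, -0.0049, 0.1274]
orientation: [3.072, -0.582, -0.06]
contact_force: [-0.3, -0.3, -1.5]
grip_width: 0.0309
pos [ 0.6409 -0.0049  0.1274] yaw -21.48 tilt z [-0.0403 -0.0069 -0.9992] shift cm [ 0.27 -0.6   2.72] turn -0.5 q [-0.5   0.57  0.59  1.7  -0.35  1.02 -0.16] w 0.0309 t 8.3167 F [-0.32 -0.25 -1.52] M [0.024 0.009 0.018] tau7 0.058
```

View pics/z13.png

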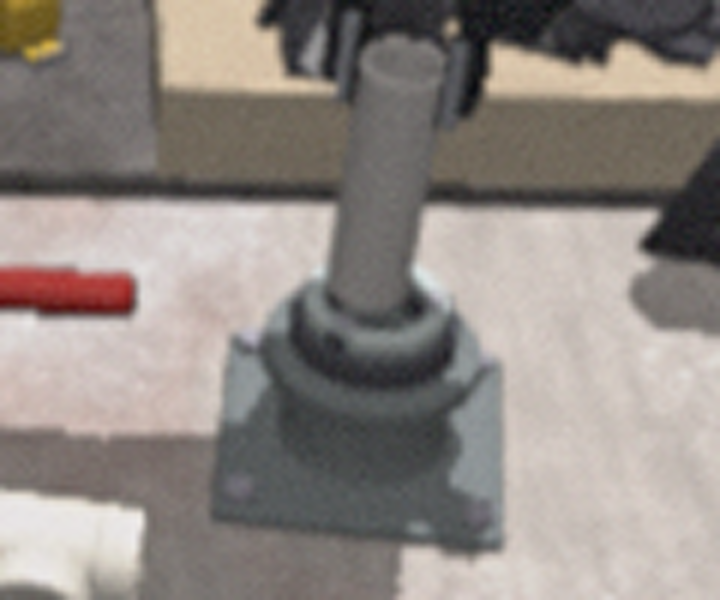

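```bash
python3 -m pendant '0.45 -0.4 -0.1 0' ; python3 -c "
from h import *
to([.6448,-.0005,.1],-21)"; python3 -m pendant '0.1 0 -0.1 0' ; python3 -c "
from h import *
to([.6448,-.0005,.1],-21)"
```

```text
clock: 8.45
tcp_pos: [0.6457, -0.0048, 0.129]
orientation: [3.071, -0.586, -0.06]
contact_force: [-0.1, -0.2, -0.4]
grip_width: 0.0305
pos [ 0.6457 -0.0048  0.129 ] yaw -21.65 tilt z [-0.0406 -0.0072 -0.9992] shift cm [-0.14 -0.43  2.9 ] turn -0.6 q [-0.5   0.58  0.59  1.69 -0.36  1.03 -0.16] w 0.0305 t 8.45 F [-0.1  -0.23 -0.36] M [-0.031 -0.052  0.021] tau7 0.085
clock: 8.53
tcp_pos: [0.6472, -0.0048, 0.1301]
orientation: [3.071, -0.587, -0.059]
contact_force: [0.0, -0.2, -0.5]
grip_width: 0.031
pos [ 0.6472 -0.0048  0.1301] yaw -21.64 tilt z [-0.04   -0.0068 -0.9992] shift cm [-0.28 -0.38  3.02] turn -0.6 q [-0.5   0.58  0.59  1.68 -0.36  1.03 -0.16] w 0.031 t 8.5333 F [ 0.02 -0.23 -0.5 ] M [ 0.009 -0.057  0.031] tau7 -0.027
```

```bash
python3 -m pendant '-0.15 -0.5 0 0' ; python3 -c "
from h import *
to([.6448,-.0005,.1],-21)"; python3 -m pendant '0.0 0 0 0' ; python3 -c "
from h import *
to([.6448,-.0005,.1],-21)"
```

```text
clock: 8.62
tcp_pos: [0.648, -0.0014, 0.1307]
orientation: [3.07, -0.59, -0.058]
contact_force: [-0.8, -0.8, -1.3]
grip_width: 0.0304
pos [ 0.648  -0.0014  0.1307] yaw -21.77 tilt z [-0.0391 -0.0076 -0.9992] shift cm [-0.22 -0.03  3.08] turn -0.8 q [-0.51  0.58  0.59  1.68 -0.36  1.03 -0.17] w 0.0304 t 8.6167 F [-0.77 -0.84 -1.26] M [-0.003 -0.038 -0.018] tau7 0.231
clock: 8.7
tcp_pos: [0.6484, 0.0004, 0.1309]
orientation: [3.072, -0.588, -0.057]
contact_force: [-0.0, 0.2, -0.7]
grip_width: 0.0307
pos [6.484e-01 4.000e-04 1.309e-01] yaw -21.69 tilt z [-0.0386 -0.0065 -0.9992] shift cm [-0.2   0.15  3.1 ] turn -0.7 q [-0.51  0.58  0.59  1.68 -0.36  1.03 -0.17] w 0.0307 t 8.7 F [-0.02  0.21 -0.73] M [ 0.033 -0.072  0.037] tau7 -0.073
```

```bash
python3 -m pendant '-0.25 0.0 0.5 0;0 0 0 0' ; python3 -c "
from h import *
to([.6448,-.0005,.1],-21)
F=shot('side','s11.png')
cv2.imwrite('pics/z14.png',cv2.resize(F['color'][230:330,320:440,::-1],None,fx=6,fy=6,interpolation=cv2.INTER_CUBIC))"
```

```text
clock: 8.87
tcp_pos: [0.6462, 0.002, 0.1261]
orientation: [3.072, -0.587, -0.056]
contact_force: [-0.4, 0.5, -1.4]
grip_width: 0.0301
pos [0.6462 0.002  0.1261] yaw -21.64 tilt z [-0.0375 -0.0063 -0.9993] shift cm [0.05 0.23 2.62] turn -0.6 q [-0.51  0.58  0.59  1.69 -0.36  1.02 -0.17] w 0.0301 t 8.8667 F [-0.35  0.54 -1.36] M [-0.015 -0.001  0.054] tau7 0.004
```

View pics/z14.png

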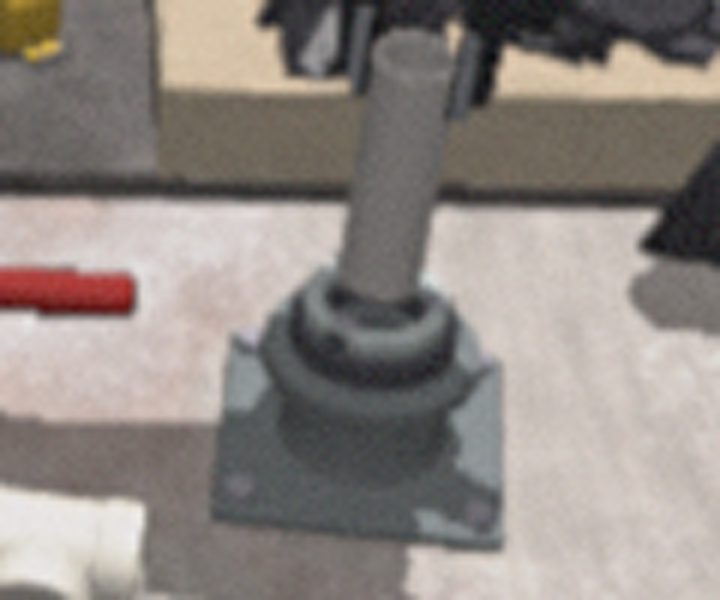

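```bash
python3 -m pendant '0.05 0.2 0.8 0;0 0 0 0' ; python3 -c "
from h import *
to([.6448,-.0005,.1],-21)
F=shot('side','s12.png')
cv2.imwrite('pics/z15.png',cv2.resize(F['color'][230:330,320:440,::-1],None,fx=6,fy=6,interpolation=cv2.INTER_CUBIC))"
```

```text
clock: 9.08
tcp_pos: [0.6461, -0.0004, 0.1182]
orientation: [3.073, -0.586, -0.054]
contact_force: [-0.2, -0.0, -1.7]
grip_width: 0.0305
pos [ 6.461e-01 -4.000e-04  1.182e-01] yaw -21.62 tilt z [-0.0361 -0.0065 -0.9993] shift cm [-0.06  0.02  1.83] turn -0.6 q [-0.5   0.59  0.59  1.7  -0.37  1.   -0.16] w 0.0305 t 9.0833 F [-0.17 -0.03 -1.68] M [ 0.011 -0.01  -0.035] tau7 0.073
```

View pics/z15.png

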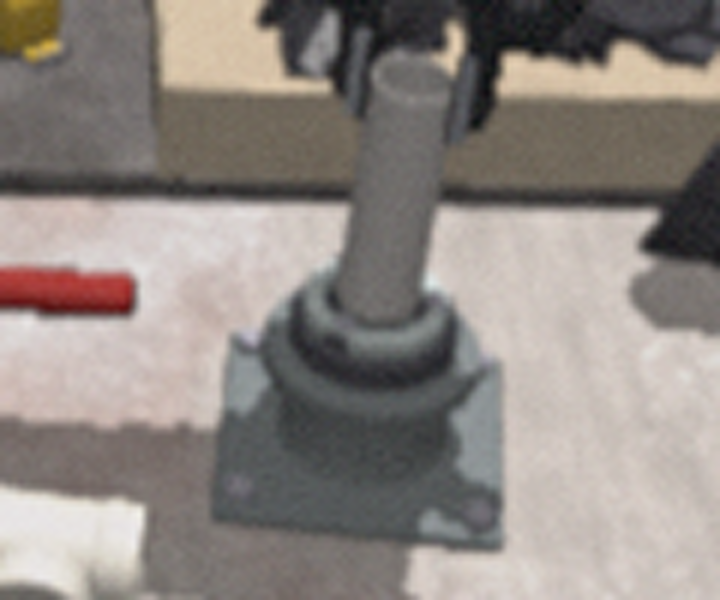

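The pipe end is centred in the bore mouth (about (383,284) in the side view). I'll keep lowering.

```bash
python3 -m pendant '0 0 1 0;0 0 0.5 0' ; python3 -c "
from h import *
to([.6445,-.0005,.06],-21)"
```

```text
clock: 9.3
tcp_pos: [0.6471, -0.0006, 0.104]
orientation: [3.074, -0.587, -0.049]
contact_force: [-0.7, -0.5, -1.1]
grip_width: 0.0304
pos [ 6.471e-01 -6.000e-04  1.040e-01] yaw -21.63 tilt z [-0.0328 -0.0061 -0.9994] shift cm [-0.12  0.01  4.41] turn -0.6 q [-0.5   0.61  0.58  1.71 -0.38  0.98 -0.15] w 0.0304 t 9.3 F [-0.66 -0.53 -1.12] M [ 0.038  0.01  -0.004] tau7 -0.024
```

```bash
python3 -m pendant '-0.15 0 1.2 0;-0.1 0 1 0' ; python3 -c "
from h import *
to([.6445,-.0005,.06],-21)"
```

```text
clock: 9.47
tcp_pos: [0.6446, -0.0, 0.0809]
orientation: [3.074, -0.587, -0.046]
contact_force: [-0.5, 0.4, -0.8]
grip_width: 0.0306
pos [ 0.6446 -0.      0.0809] yaw -21.65 tilt z [-0.031  -0.006  -0.9995] shift cm [0.06 0.01 2.09] turn -0.6 q [-0.49  0.63  0.56  1.73 -0.39  0.93 -0.14] w 0.0306 t 9.4667 F [-0.52  0.36 -0.83] M [-0.003  0.033 -0.037] tau7 -0.086
```

```bash
python3 -m pendant '0 0 0.9 0;0.0 0 0.5 0' ; python3 -c "
from h import *
to([.6445,-.0005,.053],-21)"
```

```text
clock: 9.63
tcp_pos: [0.6425, 0.0001, 0.0633]
orientation: [3.073, -0.587, -0.051]
contact_force: [-0.1, 1.1, -0.4]
grip_width: 0.0305
pos [6.425e-01 1.000e-04 6.330e-02] yaw -21.64 tilt z [-0.0342 -0.0063 -0.9994] shift cm [ 0.24 -0.04  1.02] turn -0.6 q [-0.48  0.65  0.55  1.74 -0.41  0.9  -0.13] w 0.0305 t 9.6333 F [-0.14  1.07 -0.41] M [ 0.002 -0.006 -0.003] tau7 -0.025
```

```bash
python3 -m pendant '0.15 0 0.5 0;0.0 0 0.3 0' ; python3 -c "
from h import *
to([.6445,-.0005,.053],-21)"
```

```text
clock: 9.8
tcp_pos: [0.6427, -0.0005, 0.053]
orientation: [3.072, -0.587, -0.054]
contact_force: [-4.8, 1.2, 28.1]
grip_width: 0.0308
pos [ 6.427e-01 -5.000e-04  5.300e-02] yaw -21.64 tilt z [-0.0366 -0.0066 -0.9993] shift cm [ 0.17 -0.06 -0.01] turn -0.6 q [-0.47  0.66  0.54  1.74 -0.41  0.89 -0.13] w 0.0308 t 9.8 F [-4.81  1.22 28.07] M [0.014 0.894 0.027] tau7 -0.004
```

Seat contact came exactly at the expected TCP z of 0.053. Releasing.

```bash
python3 -m pendant '0 0 -0.15 0;0 0 0 0;0 0 0 0' 0; python3 -m pendant '0 0 -2 0;0 0 -3 0;0 0 -3 0;0 0 -2 0'; python3 -c "
from h import *
to([.6435,-.0005,.15],-21)
F=shot('side','s13.png')
cv2.imwrite('pics/z16.png',cv2.resize(F['color'][200:330,320:440,::-1],None,fx=4.6,fy=4.6,interpolation=cv2.INTER_CUBIC))"
```

```text
clock: 10.05
tcp_pos: [0.6434, -0.0009, 0.0543]
orientation: [3.072, -0.587, -0.053]
contact_force: [1.3, -1.1, -0.2]
grip_width: 0.0664
clock: 10.38
tcp_pos: [0.6436, -0.0002, 0.1532]
orientation: [3.069, -0.587, -0.067]
contact_force: [0.6, -0.2, -0.1]
grip_width: 0.0857
pos [ 6.436e-01 -2.000e-04  1.532e-01] yaw -21.69 tilt z [-0.0454 -0.0082 -0.9989] shift cm [0.01 0.03 0.32] turn -0.7 q [-0.52  0.56  0.61  1.67 -0.34  1.08 -0.18] w 0.0857 t 10.3833 F [ 0.64 -0.22 -0.07] M [ 0.071 -0.113  0.029] tau7 0.107
```

View pics/z16.png

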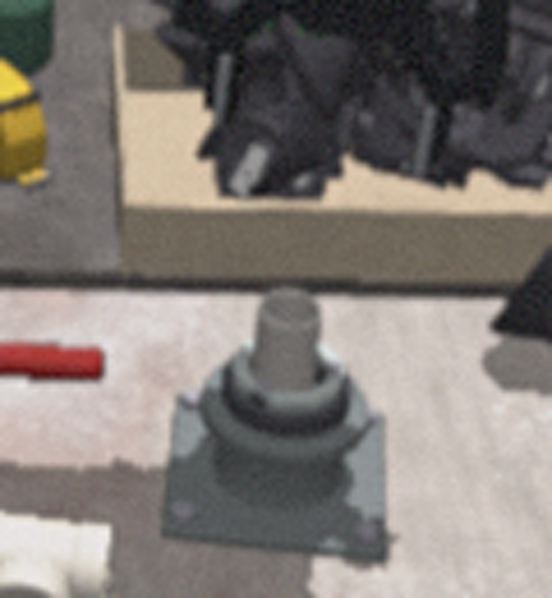

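Pipe stands seated and released. Next I turn the fingers to bracket the ring and come down around the pipe.

```bash
python3 -m pendant '0 0 1 7;0 0 2 7;0 0 2 7;0 0 1 7;0 0 0 0'; python3 -c "
from h import *
to([.6415,-.001,.05],-50)
F=shot('side','s14.png')
cv2.imwrite('pics/z17.png',cv2.resize(F['color'][200:330,320:440,::-1],None,fx=4.6,fy=4.6,interpolation=cv2.INTER_CUBIC))
o=r.get_obs(); R=Ro.from_rotvec(o['orientation']).as_matrix()
for s in(-.0425,.0425):
  for e in (-.011,.011): print(s,e,[np.round((np.array(proj(F,o['tcp_pos']+R@np.array([s,e,-d])))-[320,200])*4.6,0) for d in(.045,.048,.051)])
"
```

```text
clock: 10.85
tcp_pos: [0.6497, -0.0006, 0.1027]
orientation: [2.828, -1.335, -0.031]
contact_force: [-0.5, 0.1, 0.5]
grip_width: 0.0856
pos [ 6.497e-01 -6.000e-04  1.027e-01] yaw -50.55 tilt z [-0.024  -0.0041 -0.9997] shift cm [-0.42  0.55  5.28] turn -0.5 q [-0.57  0.64  0.7   1.71 -0.47  0.99 -0.58] w 0.0856 t 10.85 F [-0.51  0.12  0.52] M [0.032 0.002 0.067] tau7 -1.239
-0.0425 -0.011 [array([269., 193.]), array([269., 187.]), array([270., 182.])]
-0.0425 0.011 [array([237., 207.]), array([237., 202.]), array([238., 197.])]
0.0425 -0.011 [array([400., 275.]), array([401., 269.]), array([402., 264.])]
0.0425 0.011 [array([368., 291.]), array([369., 286.]), array([370., 280.])]
```

View pics/z17.png

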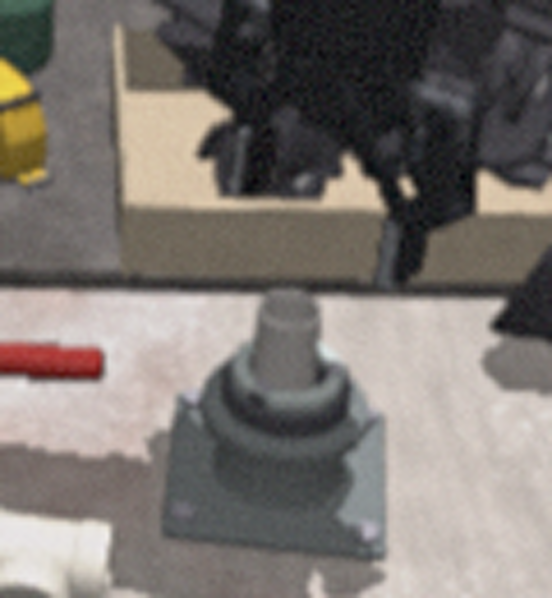

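```bash
python3 -m pendant '-0.35 0.4 2 0;0 0 2 0;0 0 0.5 0'; python3 -c "
from h import *
to([.6423,-.0008,.03],-50)
F=shot('side','s15.png')
cv2.imwrite('pics/z18.png',cv2.resize(F['color'][200:330,320:440,::-1],None,fx=4.6,fy=4.6,interpolation=cv2.INTER_CUBIC))
"
```

```text
clock: 11.15
tcp_pos: [0.6472, -0.001, 0.0618]
orientation: [2.844, -1.31, -0.019]
contact_force: [-0.0, 0.8, -0.3]
grip_width: 0.0855
pos [ 0.6472 -0.001   0.0618] yaw -49.47 tilt z [-0.0155 -0.004  -0.9999] shift cm [-0.31  0.32  3.19] turn 0.5 q [-0.55  0.68  0.66  1.75 -0.51  0.9  -0.53] w 0.0855 t 11.15 F [-0.02  0.84 -0.28] M [-0.02   0.005  0.027] tau7 -0.004
```

View pics/z18.png

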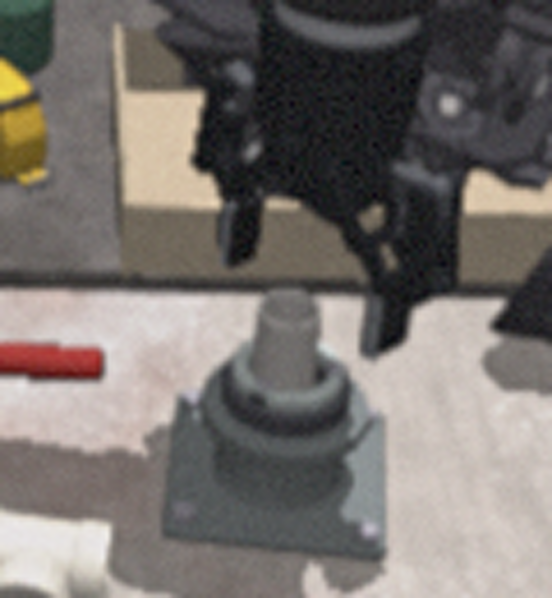

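```bash
python3 -m pendant '-0.35 0.35 1.2 0;-.05 0.05 1 0;0 0 0 0'; python3 -c "
from h import *
to([.6425,-.0008,.018],-50)"
```

```text
clock: 11.45
tcp_pos: [0.6439, -0.001, 0.043]
orientation: [2.85, -1.304, -0.013]
contact_force: [0.1, 1.0, -0.4]
grip_width: 0.0854
pos [ 0.6439 -0.001   0.043 ] yaw -49.16 tilt z [-0.0109 -0.0032 -0.9999] shift cm [-0.09  0.07  2.5 ] turn 0.8 q [-0.54  0.69  0.64  1.77 -0.52  0.86 -0.51] w 0.0854 t 11.45 F [ 0.13  1.04 -0.38] M [-0.022  0.014  0.039] tau7 0.08
```

```bash
python3 -m pendant '-0.1 0.1 1.1 0;0 0 0.9 0;0 0 0 0'; python3 -c "
from h import *
to([.6428,-.0007,.018],-50)
F=shot('side','s16.png')
cv2.imwrite('pics/z19.png',cv2.resize(F['color'][230:330,320:440,::-1],None,fx=6,fy=6,interpolation=cv2.INTER_CUBIC))
"
```

```text
clock: 11.7
tcp_pos: [0.6446, -0.001, 0.024]
orientation: [2.854, -1.302, -0.008]
contact_force: [0.1, 0.3, -0.2]
grip_width: 0.0855
pos [ 0.6446 -0.001   0.024 ] yaw -49.04 tilt z [-0.0066 -0.0026 -1.    ] shift cm [-0.14  0.11  0.6 ] turn 1.0 q [-0.53  0.72  0.62  1.78 -0.54  0.83 -0.5 ] w 0.0855 t 11.7 F [ 0.14  0.27 -0.22] M [0.036 0.002 0.015] tau7 0.074
```

View pics/z19.png

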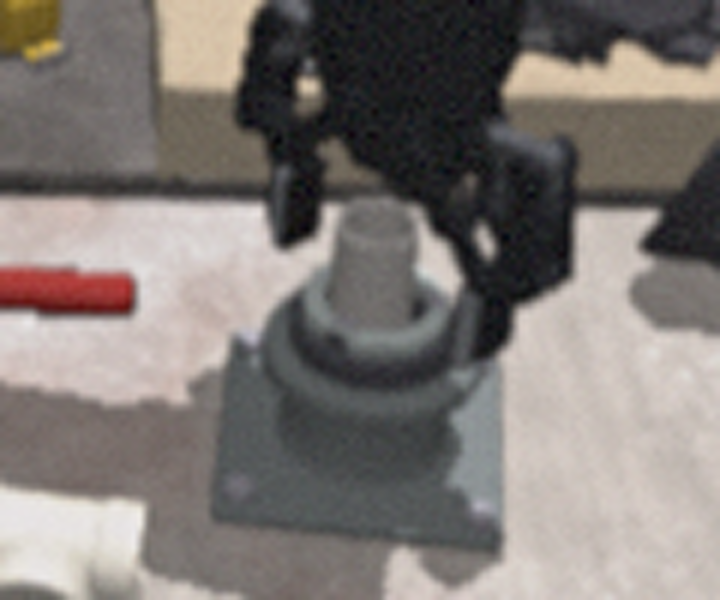

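```bash
python3 -c "
from h import *
F=dict(np.load('pics/s16.png.npz'))
R=Ro.from_rotvec([2.854,-1.302,-.008]).as_matrix()
for s in(-.0425,.0425):
  for e in (-.011,.011): print(s,e,[np.round((np.array(proj(F,np.array([.6446,-.001,.024])+R@np.array([s,e,-d])))-[320,230])*6,0) for d in(.045,.048,.051)])
"
```

```text
-0.0425 -0.011 [array([315., 242.]), array([316., 235.]), array([316., 229.])]
-0.0425 0.011 [array([275., 263.]), array([276., 257.]), array([277., 250.])]
0.0425 -0.011 [array([480., 350.]), array([481., 344.]), array([482., 338.])]
0.0425 0.011 [array([440., 374.]), array([441., 368.]), array([442., 361.])]
```

```bash
python3 -m pendant '-0.15 0.1 0.8 0;0 0 0 0'; python3 -c "
from h import *
to([.6430,-.0007,.016],-50)
"
```

```text
clock: 11.92
tcp_pos: [0.6435, -0.0008, 0.0164]
orientation: [2.854, -1.302, -0.006]
contact_force: [-0.4, -0.3, -1.4]
grip_width: 0.085
pos [ 0.6435 -0.0008  0.0164] yaw -49.04 tilt z [-0.0054 -0.0027 -1.    ] shift cm [-0.04  0.03  0.04] turn 1.0 q [-0.52  0.72  0.62  1.79 -0.55  0.81 -0.49] w 0.085 t 11.9167 F [-0.44 -0.26 -1.35] M [ 0.031  0.007 -0.001] tau7 0.061
```

```bash
python3 -m pendant '0 0 -0.03 0;0 0 -0.02 0;0 0 -0.02 0' 255 70; python3 -c "
from h import *
to([.6430,-.0007,.016],-50)
F=shot('side','s17.png')
cv2.imwrite('pics/z20.png',cv2.resize(F['color'][230:330,320:440,::-1],None,fx=6,fy=6,interpolation=cv2.INTER_CUBIC))
"
```

```text
clock: 12.17
tcp_pos: [0.6434, -0.0007, 0.0178]
orientation: [2.854, -1.302, -0.007]
contact_force: [-2.0, 1.5, 4.4]
grip_width: 0.0607
pos [ 0.6434 -0.0007  0.0178] yaw -49.04 tilt z [-0.006 -0.002 -1.   ] shift cm [-0.02  0.03  0.18] turn 1.0 q [-0.52  0.72  0.62  1.79 -0.55  0.81 -0.49] w 0.0607 t 12.1667 F [-1.97  1.48  4.42] M [ 0.198  0.535 -0.021] tau7 -0.002
```

View pics/z20.png

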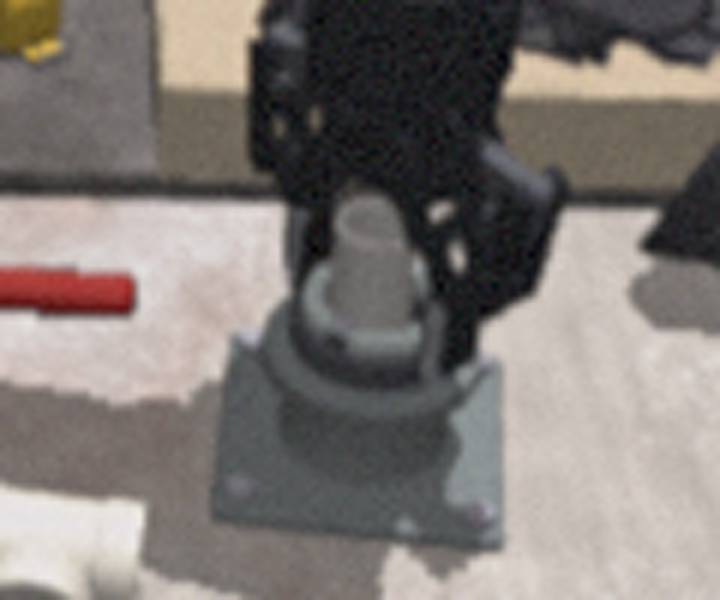

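```bash
python3 -c "
from h import *
F=dict(np.load('pics/s17.png.npz'))
R=Ro.from_rotvec([2.854,-1.302,-.007]).as_matrix()
for s in(-.032,.032):
  for e in (-.011,.011): print(s,e,[np.round((np.array(proj(F,np.array([.6434,-.0007,.0178])+R@np.array([s,e,-d])))-[320,230])*6,0) for d in(.035,.038,.042)])
cv2.imwrite('pics/z21.png',cv2.resize(F['color'][265:305,360:410,::-1],None,fx=14,fy=14,interpolation=cv2.INTER_CUBIC))
"
```

```text
-0.032 -0.011 [array([328., 287.]), array([328., 281.]), array([329., 273.])]
-0.032 0.011 [array([288., 309.]), array([289., 302.]), array([290., 294.])]
0.032 -0.011 [array([451., 369.]), array([452., 363.]), array([453., 355.])]
0.032 0.011 [array([411., 393.]), array([412., 387.]), array([413., 378.])]
```

View pics/z21.png

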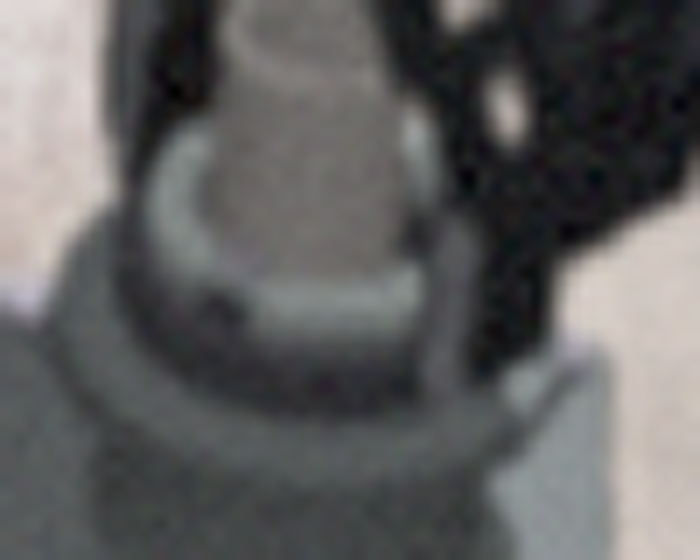

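Pads sit on the ring's side: the right pad's bottom edge at (390.4,293.6) px gives about z = 59 mm, clear of flange and cover. Now I turn clockwise.

```bash
cat >> h.py <<'E'
def st():
    o=r.get_obs(); R=Ro.from_rotvec(o['orientation']).as_matrix()
    print('yaw %.2f'%np.degrees(np.arctan2(R[1,0],R[0,0])),'pos',o['tcp_pos'].round(4),'tilt',R[:2,2].round(3),'F',o['contact_force'].round(1),'M',o['moment'].round(3),'q7 %.3f'%o['joints'][6],'tau7 %.3f'%o['tau'][6],'qv7 %.3f'%o['qvel'][6],'w %.4f'%o['grip_width'],'t %.2f'%o['clock'])
E
for i in 1; do python3 -c "from h import *;st()"; done
python3 -m pendant '0 0 0 5;0 0 0 5;0 0 0 5' >/dev/null; python3 -c "from h import *;st()"
```

```text
yaw -49.04 pos [ 0.6435 -0.0007  0.0178] tilt [-0.006 -0.002] F [-2.4  1.9  5.5] M [ 0.173  0.585 -0.02 ] q7 -0.490 tau7 0.005 qv7 0.000 w 0.0610 t 12.22
yaw -64.25 pos [ 0.6436 -0.0008  0.0179] tilt [-0.005 -0.003] F [ 0.8 -1.5 -3.4] M [ 0.011 -0.088  0.548] q7 -0.704 tau7 0.643 qv7 -0.867 w 0.0606 t 12.47
```

```bash
python3 -m pendant '0 0 0 5' >/dev/null; python3 -c "from h import *;st()"; python3 -m pendant '0 0 0 3' >/dev/null; python3 -c "from h import *;st()"
```

```text
yaw -69.42 pos [ 0.6436 -0.0009  0.018 ] tilt [-0.005 -0.003] F [ 1.1 -2.7 -2.8] M [0.043 0.007 0.596] q7 -0.777 tau7 0.587 qv7 -0.867 w 0.0608 t 12.55
yaw -72.58 pos [ 0.6436 -0.0009  0.0179] tilt [-0.005 -0.003] F [ 0.5 -1.4 -2.3] M [ 0.2   -0.046  0.609] q7 -0.822 tau7 -0.245 qv7 -0.496 w 0.0609 t 12.63
```

```bash
python3 -m pendant '0 0 0 3' >/dev/null; python3 -c "from h import *;st()"; python3 -m pendant '0 0 0 3' >/dev/null; python3 -c "from h import *;st()"
```

```text
yaw -75.66 pos [ 0.6436 -0.001   0.0179] tilt [-0.005 -0.004] F [ 1.7 -1.8 -2.8] M [0.24  0.002 0.601] q7 -0.866 tau7 0.031 qv7 -0.534 w 0.0602 t 12.72
yaw -78.73 pos [ 0.6436 -0.0011  0.0179] tilt [-0.006 -0.004] F [ 0.4 -1.9 -3.2] M [ 0.266 -0.022  0.667] q7 -0.910 tau7 0.012 qv7 -0.520 w 0.0610 t 12.80
```

```bash
python3 -m pendant '0 0 0 3' >/dev/null; python3 -c "from h import *;st()"; python3 -m pendant '0 0 0 3' >/dev/null; python3 -c "from h import *;st()"
```

```text
yaw -81.78 pos [ 0.6436 -0.0011  0.0179] tilt [-0.006 -0.005] F [ 0.5 -2.4 -2.4] M [ 0.333 -0.075  0.699] q7 -0.954 tau7 -0.009 qv7 -0.521 w 0.0605 t 12.88
yaw -84.84 pos [ 0.6436 -0.0012  0.0179] tilt [-0.006 -0.005] F [ 0.9 -1.9 -3.4] M [ 0.381 -0.139  0.741] q7 -0.997 tau7 -0.042 qv7 -0.521 w 0.0606 t 12.97
```

```bash
python3 -m pendant '0 0 0 3' >/dev/null; python3 -c "from h import *;st()"; python3 -m pendant '0 0 0 3' >/dev/null; python3 -c "from h import *;st()"
```

```text
yaw -87.89 pos [ 0.6436 -0.0012  0.0179] tilt [-0.006 -0.006] F [ 0.7 -2.3 -2.9] M [ 0.421 -0.133  0.771] q7 -1.041 tau7 -0.076 qv7 -0.521 w 0.0607 t 13.05
yaw -90.94 pos [ 0.6436 -0.0013  0.0179] tilt [-0.006 -0.006] F [ 1.3 -2.3 -3.3] M [ 0.397 -0.121  0.808] q7 -1.085 tau7 -0.111 qv7 -0.520 w 0.0608 t 13.13
```

```bash
python3 -c "
from h import *
st()
F=shot('side','s18.png');st()
G=dict(np.load('pics/s17.png.npz'))
a=[cv2.resize(f['color'][262:302,360:412,::-1],(390,300),interpolation=cv2.INTER_CUBIC) for f in (G,F)]
cv2.imwrite('pics/z22.png',np.hstack(a))
"
```

```text
yaw -90.94 pos [ 0.6436 -0.0013  0.0179] tilt [-0.006 -0.006] F [ 1.3 -2.3 -3.3] M [ 0.397 -0.121  0.808] q7 -1.085 tau7 -0.111 qv7 -0.520 w 0.0608 t 13.13
yaw -91.12 pos [ 0.6436 -0.0013  0.018 ] tilt [-0.006 -0.006] F [ 0.5 -2.3 -1.9] M [ 0.536 -0.075  0.247] q7 -1.087 tau7 -0.262 qv7 0.092 w 0.0608 t 13.18
```

View pics/z22.png

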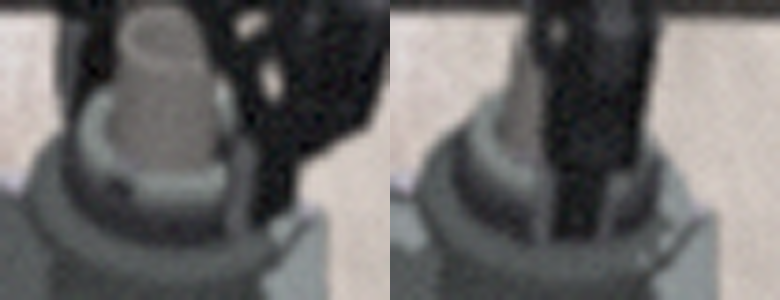

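```bash
python3 -m pendant '0 0 0 2' >/dev/null; python3 -c "from h import *;st()"; python3 -m pendant '0 0 0 2' >/dev/null; python3 -c "from h import *;st()"
```

```text
yaw -93.01 pos [ 0.6436 -0.0013  0.0179] tilt [-0.006 -0.006] F [ 0.8 -3.1 -3. ] M [ 0.48  -0.148  0.788] q7 -1.114 tau7 -0.168 qv7 -0.405 w 0.0609 t 13.27
yaw -94.96 pos [ 0.6436 -0.0014  0.0179] tilt [-0.006 -0.006] F [ 0.7 -2.2 -3.3] M [ 0.469 -0.206  0.851] q7 -1.142 tau7 -0.432 qv7 -0.320 w 0.0607 t 13.35
```

```bash
python3 -m pendant '0 0 0 -2' >/dev/null; python3 -c "from h import *;st()"; python3 -m pendant '0 0 0 -2' >/dev/null; python3 -c "from h import *;st()"
```

```text
yaw -93.03 pos [ 0.6436 -0.0013  0.0179] tilt [-0.006 -0.006] F [ 0.5 -1.9 -2.3] M [ 0.644 -0.148 -0.199] q7 -1.115 tau7 -0.867 qv7 0.413 w 0.0606 t 13.43
yaw -90.95 pos [ 0.6436 -0.0013  0.0179] tilt [-0.006 -0.006] F [ 0.2 -2.5 -2.8] M [ 0.589 -0.161 -0.277] q7 -1.085 tau7 -0.281 qv7 0.331 w 0.0607 t 13.52
```

Reversal test: the moment is about +0.80 forward and −0.28 in reverse at the same angle. That makes friction about 0.54 and the jaw spring about 0.26, so the grip is real. I'll go forward again to about +0.3.

```bash
python3 -m pendant '0 0 0 2' >/dev/null; python3 -c "from h import *;st()"; python3 -m pendant '0 0 0 2' >/dev/null; python3 -c "from h import *;st()"
```

```text
yaw -92.74 pos [ 0.6436 -0.0013  0.018 ] tilt [-0.006 -0.006] F [ 1.5 -2.4 -3.2] M [ 0.399 -0.265  0.781] q7 -1.110 tau7 0.204 qv7 -0.385 w 0.0605 t 13.60
yaw -94.67 pos [ 0.6436 -0.0013  0.0179] tilt [-0.006 -0.006] F [ 0.7 -2.5 -2.8] M [ 0.444 -0.244  0.828] q7 -1.138 tau7 -0.360 qv7 -0.306 w 0.0605 t 13.68
```

```bash
python3 -m pendant '0 0 0 0' >/dev/null; python3 -c "from h import *;st()"; python3 -m pendant '0 0 0 0;0 0 0 0;0 0 0 0' 0 >/dev/null; python3 -c "from h import *;st()"
```

```text
yaw -94.65 pos [ 0.6436 -0.0013  0.018 ] tilt [-0.006 -0.006] F [ 0.1 -1.7 -1.8] M [ 0.527 -0.223  0.103] q7 -1.137 tau7 -0.489 qv7 0.040 w 0.0608 t 13.77
yaw -94.48 pos [ 0.6435 -0.0011  0.018 ] tilt [-0.006 -0.006] F [0.6 0.7 0.1] M [-0.01   0.004 -0.029] q7 -1.135 tau7 -0.002 qv7 0.007 w 0.0856 t 14.02
```

```bash
python3 -m pendant '0 0 -2 0;0 0 -3.5 0;0 0 -3.5 0;0 0 -3.5 0;0 0 -3.5 0;0 0 -2 0;0 0 0 0'; python3 -c "
from h import *
st()
F=shot('side','s19.png')
G=dict(np.load('pics/s13.png.npz'))
a=[cv2.resize(f['color'][252:302,350:415,::-1],(390,300),interpolation=cv2.INTER_CUBIC) for f in (G,F)]
cv2.imwrite('pics/z23.png',np.hstack(a))
"
```

```text
clock: 14.6
tcp_pos: [0.644, -0.0002, 0.2061]
orientation: [2.129, -2.296, -0.003]
contact_force: [0.6, -0.6, 0.1]
grip_width: 0.0854
yaw -94.31 pos [ 6.440e-01 -2.000e-04  2.061e-01] tilt [-0.009 -0.005] F [ 0.6 -0.6  0.1] M [-0.094 -0.063 -0.018] q7 -1.271 tau7 -0.173 qv7 0.006 w 0.0854 t 14.60
```

View pics/z23.png

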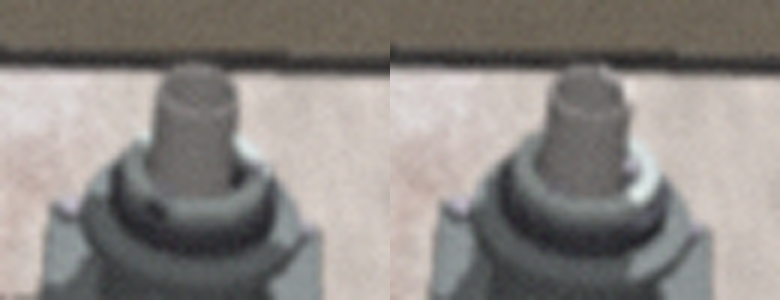

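View pics/s19.png

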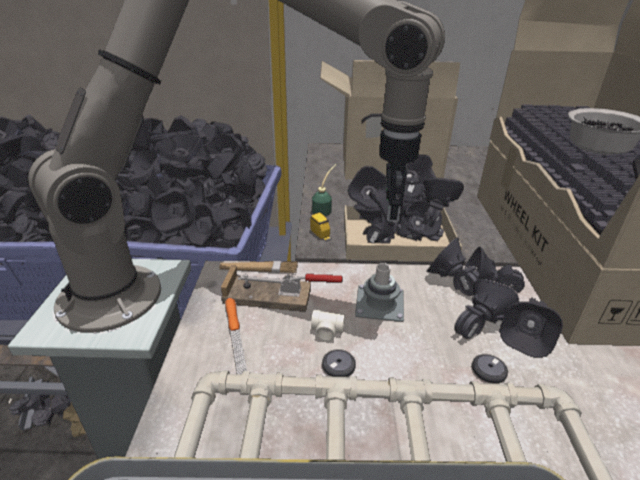

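The jaw marks have moved in against the pipe: the one at (155,210) in the left crop is gone, and one now shows at the pipe's right flank. The pipe is upright, the tee and wheels are in place and the gripper is clear. Handing in.

```bash
python3 -c "
from h import *
a=dict(np.load('pics/side0.png.npz'))['color'].astype(int);b=dict(np.load('pics/s19.png.npz'))['color'].astype(int)
for n,(x0,x1,y0,y1) in dict(tee=(305,350,305,345),wheel=(318,360,345,378),brush=(215,300,258,275)).items(): print(n,np.abs(a-b)[y0:y1,x0:x1].mean().round(1))
print(r.hand_in())"
```

```text
tee 23.0
wheel 4.1
brush 9.4
the job is handed in; nothing more can be done
None
```

```bash
python3 -c "
import cv2,numpy as np
a=[cv2.resize(cv2.imread('pics/'+f)[300:350,300:355],(330,300)) for f in('side0.png','s19.png')]
cv2.imwrite('pics/z24.png',np.hstack(a))"
```

```text
(no output)
```

View pics/z24.png

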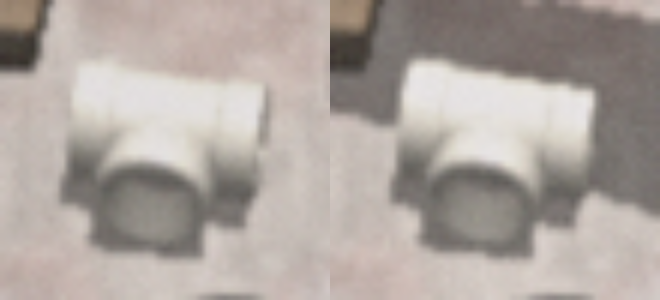

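The pipe is standing in the grey chuck on its seat and released, and the knurled ring is turned about 45° clockwise to a firm grip. I handed the job in at about 14.7 s; no verdict is reported.

**Seating:** The pipe met the seat with about 28 N at the expected height, and the pictures after release show it upright.

**Grip:** The free-running moment was about 0.54 N m, and I stopped at 0.83 N m, about 0.29 above it (firm is 0.2 to 0.4, crushing 0.48).
- To be sure it was the jaws, I turned the ring back about 4° and forward again. The moments were +0.80 forward and −0.28 in reverse, so the jaw spring was really pressing, at about 0.26 N m at that point.
- The last picture shows the jaws drawn in on the pipe.

**Bystanders:** The tee, wheel and brush look to be where they lay. The tee's image comparison differed most (23), but a close-up shows only the arm's shadow moved there.

**Checks that disagreed:**
- **Fingertip height:** In the pictures the fingertips were about 35 mm higher than the reported tool point implies. I went by the pictures for every finger height. On the ring the tips came out at about 59 mm, which is 7 mm clear of the flange; that clearance is from the picture only.
- **Moment slope:** The moment rose at about 0.6 to 0.7 N m per rad rather than 1.3, and it began climbing before 0.4 rad. That may be the pads creeping on the ring. I judged the grip by the moment, not the angle.

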